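# Put the carved fish away in the open bay and cover it

### The job

Take the carved wooden fish from under the lamp without touching the lamp, and set it down flat, not dropping it, inside whichever bay of the two-bay wooden box is open as you find it, leaving the cover where it is meanwhile. Then slide the box's cover all the way across so that it fully covers the fish. Leave everything else on the bench where it is.

Things in the scene. Friction and masses are not known exactly. Their poses are not given: they have to be found in the camera images.
- fish: Limewood fish carving lying flat, 115 mm long (x from -55 at the tail to +60 at the nose), 30 thick, about 90 g. Sides flat, parallel, 36 mm apart from x = -18 to +26: grip there. Tail 40 wide. Origin on its underside, z up, x to the nose. The shade above leaves no room for a vertical gripper: come in tilted 30 to 40 degrees, leaning back over the tail, which points to the robot.
- block: Fixed wooden block under the fish, 120 (x) x 110 x 15 mm high; origin at the centre of its underside.
- lamp: Cream enamel swing-arm lamp, fixed. Origin on the bench at the block's centre. The conical shade's axis stands 45 mm from it along the lamp's +x (away from the robot); its level rim is 150 mm across, 210 above the bench; shade 118 high, narrowing upwards. A thin arm, up to 420 high, runs from its top to a round base, 116 across, at x = 200, y = -130.
- box: Fixed open-topped wooden box, outer 166 (x) x 272 (y) x 42 mm (z); origin at the centre of its underside. Two equal bays along its y, centred at y = +66 and -66 mm, each 150 (x) x 124 (y) inside, floor 6 and rim 42 mm above the bench, walls 8 thick. One sliding cover closes one bay and leaves the other open; which one differs from start to start.
- cover_grip (a point): Middle of the top of the cover's grip, 76 mm above the bench, over the cover's centre; axes as the box's. Cover: plate 184 (x) x 140 (y), top 48 mm above the bench, sliding only along the box's y (2 N friction). Grip: upright bar 70 long (x), 16 wide, 28 high. Grip at box y = +66 or -66: that bay is covered. Slid across 132 mm it meets a stop, covering the other bay.
- dish: Bystander: brown ceramic dish, 96 mm across, 24 mm high, behind the fish under the lamp; origin at the centre of its underside.
- punch: Bystander: steel centre punch, rod 12 mm thick, 120 mm long, lying on the bench beyond the box; origin under its middle, x along it.
- jar: Bystander: squat olive-green glass jar with a steel lid, 74 mm across, 84 mm high, beyond the box; origin at the centre of its underside.
- drill: Bystander: wooden hand drill with a brass cap, about 310 mm long, lying at the right side; origin under its middle, x along it.
- mallet: Bystander: wooden mallet lying at the left side, head 75 x 110 x 70 mm, handle 28 mm thick along its -x; origin under the head's centre.
- blank: Bystander: uncarved limewood blank, plain block 90 x 42 x 24 mm, on the bench near the robot; origin at the centre of its underside.
Not all that is in view belongs to the job. What is shaped like the fish but purple or red is not meant.

How it is judged:
By the outcome, as a careful person would: the job done as asked, in the order asked, and still so for the second after the job is handed in, with the robot touching nothing.
It also fails if it takes over 56 s, if anything falls off the work surface, if the arm or the gripper's body presses on something with over 40 N, if the wrist force passes 120 N, or if a joint passes its speed limit or range.

### The arm

A 6-joint arm with a two-finger parallel gripper is mounted at the origin on the work surface. World frame = base frame: x ahead of the robot, y to its left, z up, the work surface at z = 0. Lengths are in mm, angles in degrees, forces in N, time in s.
With the tool pointing down it reaches from about 300 to 850 mm from the base axis. Payload 4.2 kg.
Tool frame: the origin (TCP) lies at the very end of the fingers, on their centre line; the grasp point (between the pads) lies 19 mm behind it (env.grip_depth is the distance from the TCP to the grasp point, in mm); z points along the fingers, y is the line along which they close (so a half turn about z gives the same grasp; the last joint's range is limited). The gripper opens to 91 mm and grips with 3 to 60 N. Pads are 32 mm wide; open, the fingers measure 118 mm over their backs; the gripper's body (76 mm by 178 mm) begins 60 mm behind the grasp point.
Start: joints at [66.52, 18.312, 89.639, -0, 72.044, -1.146], TCP at [218.506, 531.882, 213.976] pointing down, gripper open.
Joint ranges: [-177.97, 177.97], [-48.28, 115.42], [12.27, 149.76], [-77.06, 257.06], [2.81, 150.46], [-146.56, 146.56]. Speed limits (degrees/s): [147.25, 147.25, 180, 180, 180, 180].

### API

Orientations are given as [roll, pitch, yaw] about the fixed x, y, z axes, in that order (R = Rz(yaw) Ry(pitch) Rx(roll)).
In Python, from workcell import env, cams gives the robot as it stands.
- The arm moves only by the tool apply_moves, never from a script. Its argument "deltas" is a list of rows, each a list of 5 numbers: the shift along the tool's x, y, z in m, then the turn about the tool's z in rad, then the opening, from -1 (shut) to 1 (fully open), so that 0 is half open. In form: [[tx, ty, tz, roll, gripper], ...]. A call has 1 to 5 rows; each row is the pose to reach, as a shift and turn from the pose commanded when the call began, along the tool's axes at that moment; what a row does not reach only later rows make up. A row lasts 1/10 s, in which the tool goes at most 50 mm and 8.59 degrees, less where a joint would pass 70% of its speed; a pose out of reach is approached as far as the arm can. A call with a gripper value outside its range is refused whole. The fingers move at their own pace and stop on an object; "grip_force" is the grip in N (left out, the last holds). Time passes only in rows, so rows that repeat a pose let the fingers close. It gives the time, the measured TCP pose, the force, the opening and the grip force at its end, in the units of the state.
- env.state(): the state, without advancing time (a new reading comes with each control period).
- cams.grab_frame(name): name is "scene" or "side" or "wrist"; returns the picture (420x560x3 uint8, blue, green, red); there is no depth.
- cams.get_calibration(name): a dict with "mtx" (3x3 intrinsics, pixels), "k1" (the pictures are not rectified: a ray, as slopes to the right and down, at radius r is drawn at 1 + k1 r^2 times it, then the intrinsics apply), "eye" and "attitude" of the camera in the world; the wrist camera has in their place "tool_from_camera" (4x4, takes a point from camera to tool coordinates, whose origin is the TCP and whose axes are the flange's). Camera axes: x right, y down, z forward; pixel columns grow to the right and rows downward; lengths in mm; the calibration is good to about 2 mm. A picture is of the moment at which its call begins: read the wrist's pose just before it. get_calibration takes no time and is no camera call.
- env.job_done(): hands the job in; it is judged then, once.
The state is a dict: "time_s": time; "qpos": joint angles; "qvel": joint speeds; "effort": joint torques, N m; "ee_pos": TCP position; "ee_rot": TCP orientation; "force": force on the tool from outside, world axes, zero at the start; "torque": the same for the moment, N m; "gripper_width": finger opening in mm; "gripper_force": force on a finger pad.
Only numpy, scipy, OpenCV 4.12 (cv2) and the standard library are available. Lean on these libraries where they do the work, as an engineer would, in place of code of your own. Each camera call takes 0.05 s, during which the arm holds its last target. There are 200 camera calls.

## Working session

There is one attempt and no reset: what is moved stays moved. The work goes in short steps, Python scripts to look and compute and a tool call to move; the robot and the scene stay as the last step left them, time stands still between calls to the robot, and variables do not carry over. Pictures are saved under pics/ and viewed, at most 10 in all, crops included, and the job is handed in when it is done.

Besides the shell and the picture viewer there is one more tool, called after "Call:" as a command line: name --pt "numbers of a row" for each row, then --argument value for the rest. apply_moves: Moves the arm, as the interface text tells. Its arguments: {"type":"object","properties":{"deltas":{"type":"array"},"grip_force":{"type":"number"}},"required":["deltas"]}

```bash
ls; mkdir -p pics; python3 - <<'E'
from workcell import env,cams
import cv2
print(env.state())
for n in ("scene","side","wrist"):
    im=cams.grab_frame(n); cv2.imwrite(f"pics/{n}0.png",im if n=="wrist" else cv2.resize(im,(800,600),interpolation=cv2.INTER_CUBIC))
    print(cams.get_calibration(n))
E
```

```text
pics
{'time_s': 0.0, 'qpos': array([ 6.65200774e+01,  1.83533380e+01,  8.97066183e+01, -1.64771247e-03,
        7.20453035e+01, -1.14395601e+00]), 'qvel': array([-0.00284128, -0.01744088, -0.06586416, -0.06976079,  0.10111324,
        0.01379819]), 'effort': array([-1.22721027e-03, -4.12451971e+01, -2.31973153e+01,  7.23575405e-02,
        4.59130865e-02, -1.55347552e-04]), 'ee_pos': array([218.30564309, 531.39051789, 213.10185125]), 'ee_rot': array([-1.79894730e+02, -5.35234385e-04,  1.57664542e+02]), 'force': array([ 0.12639388,  0.25501106, -0.45048014]), 'torque': array([-0.03019902, -0.00148217, -0.01290845]), 'gripper_force': 0.0, 'gripper_width': 91.25339201188326}
{'mtx': array([[386.57787371,   0.        , 277.36326503],
       [  0.        , 386.57787371, 207.6517236 ],
       [  0.        ,   0.        ,   1.        ]]), 'k1': -0.08698323917341831, 'eye': array([1068.49184428,  491.19060512,  913.59081579]), 'attitude': array([-139.37057234,   -0.31242632,  135.08014151])}
{'mtx': array([[461.18678247,   0.        , 272.43718392],
       [  0.        , 461.18678247, 208.1131402 ],
       [  0.        ,   0.        ,   1.        ]]), 'k1': -0.03563398644344383, 'eye': array([   49.02266578, -1076.7723493 ,   967.88006119]), 'attitude': array([-126.6470218 ,    0.71266786,  -25.59351379])}
{'mtx': array([[345.65291965,   0.        , 282.90377032],
       [  0.        , 345.65291965, 207.40560118],
       [  0.        ,   0.        ,   1.        ]]), 'k1': -0.06222513528176623, 'tool_from_camera': array([[ 2.05132744e-04, -9.66422833e-01, -2.56956934e-01,
         7.24280232e+01],
       [ 9.99999884e-01,  8.61008620e-05,  4.74487609e-04,
        -4.57075792e-01],
       [-4.36431445e-04, -2.56957002e-01,  9.66422738e-01,
        -1.70953150e+02],
       [ 0.00000000e+00,  0.00000000e+00,  0.00000000e+00,
         1.00000000e+00]])}
```

View pics/scene0.png

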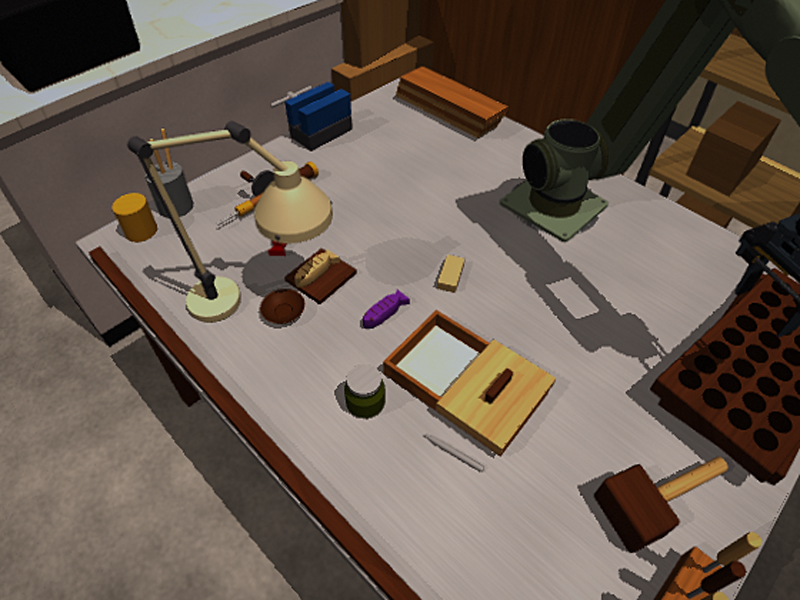

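View pics/side0.png

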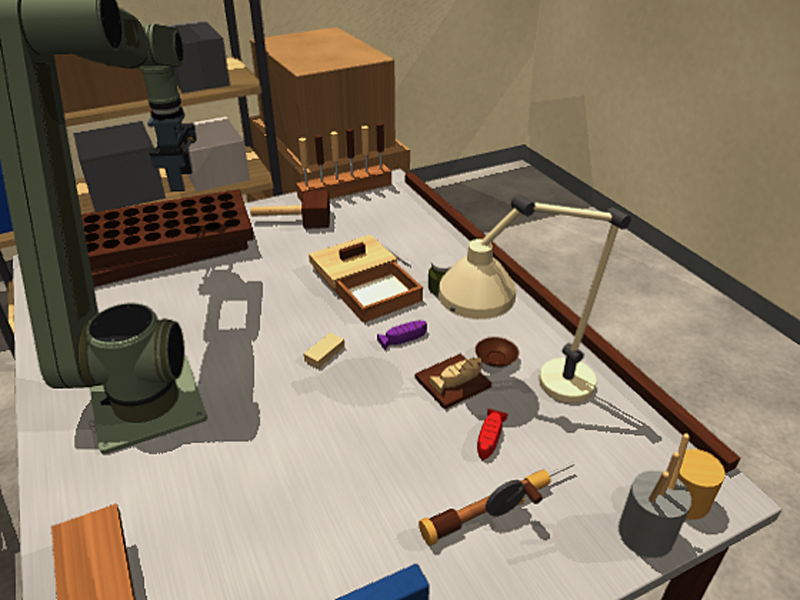

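The open bay is the one on the lamp's side (lower y), and the cover is on the far bay. Next, crops for pixel positions.

```bash
python3 - <<'E'
from workcell import cams
import cv2,numpy as np
a=cams.grab_frame("side");b=cams.grab_frame("scene")
f=lambda i,x,y:cv2.resize(i[y:y+100,x:x+133],(800,600),interpolation=cv2.INTER_CUBIC)
cv2.imwrite("pics/c1.png",f(a,270,220));cv2.imwrite("pics/c2.png",f(b,262,210))
E
cat > h.py <<'E'
from workcell import env,cams
import numpy as np, cv2
from scipy.spatial.transform import Rotation as R
def ray(n,uv,pose=None):
    c=cams.get_calibration(n);K=c["mtx"]
    d=np.array([c["k1"],0,0,0,0.])
    p=cv2.undistortPoints(np.array([[uv]],float),K,d)[0,0]
    v=np.array([p[0],p[1],1])
    if n=="wrist":
        T=c["tool_from_camera"];pos,rot=pose;Rt=R.from_euler("xyz",rot,degrees=True).as_matrix()
        return np.array(pos)+Rt@T[:3,3],Rt@T[:3,:3]@v
    return c["eye"],R.from_euler("xyz",c["attitude"],degrees=True).as_matrix()@v
def onz(n,uv,z,pose=None):
    e,v=ray(n,uv,pose);return e+v*(z-e[2])/v[2]
E
```

```text
(no output)
```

View pics/c1.png

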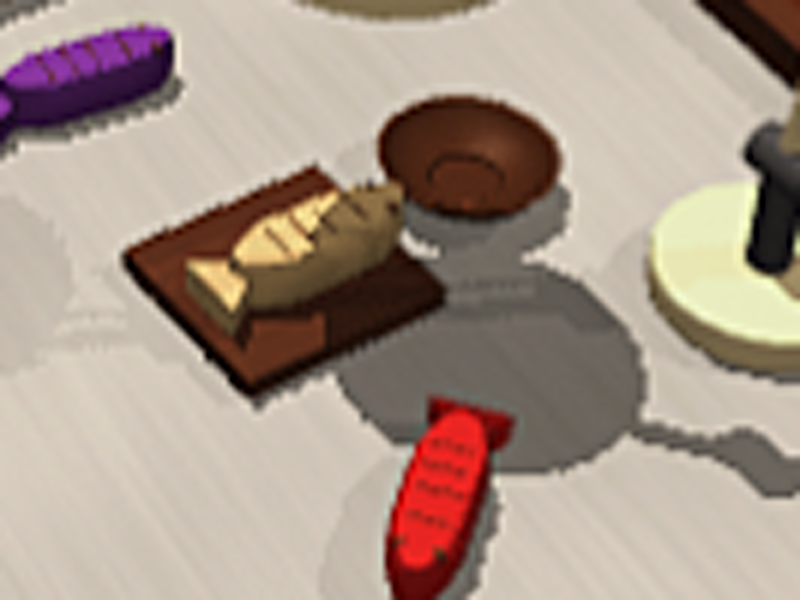

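View pics/c2.png

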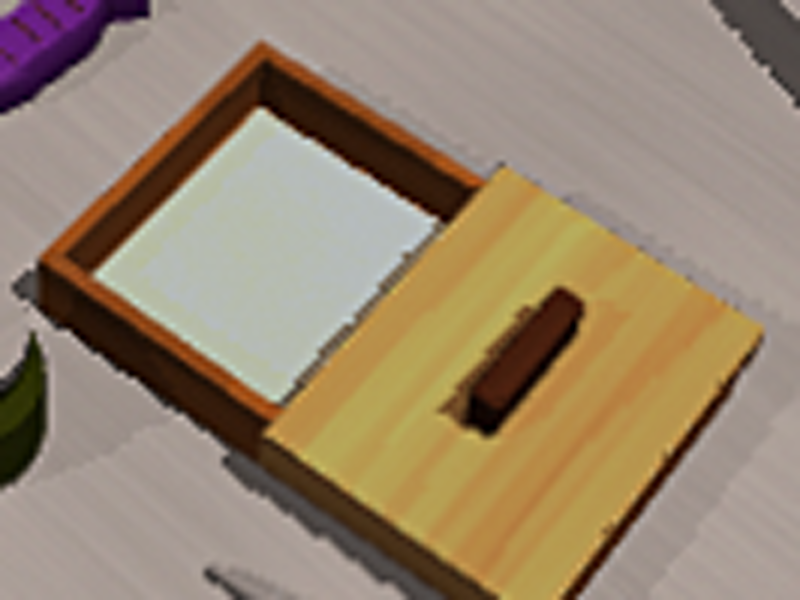

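Side crop: block top corners are at (123,257), (318,165), (445,293) and (250,385). The fish's tail edge runs (187,260)–(240,312), with the nose near (402,190). Scene crop: box rim corners are at (262,42) and (40,262), cover corners at (503,167), (763,330) and (265,435). The open bay is empty, and the grip is around (525,345).

```bash
python3 - <<'E'
from h import *
np.set_printoptions(precision=1,suppress=True)
P=lambda n,x,y,z:onz(n,((270 if n=="side" else 262)+x/6.015,(220 if n=="side" else 210)+y/6),z)
for l,n,z,pts in [("block","side",15,[(123,257),(318,165),(445,293),(250,385)]),("fish tail,nose","side",45,[(187,260),(240,312),(402,190)]),
 ("rim","scene",42,[(262,42),(40,262)]),("cover","scene",48,[(503,167),(763,330),(265,435)]),("grip","scene",76,[(560,288),(583,300),(495,402),(470,385)]),("jar-ish punch tip","scene",6,[(208,572)]),("purple","side",30,[(172,40),(0,90)])]:
    q=np.array([P(n,*p,z) for p in pts]);print(l,q[:,:2].tolist() if 0 else q[:,:2].round(0).tolist(), q.mean(0)[:2])
    if len(q)==4: print([np.degrees(np.arctan2(*(q[i]-q[i-1])[1::-1])).round(1) for i in range(4)])
E
```

```text
block [[522.0, -187.0], [643.0, -171.0], [651.0, -280.0], [535.0, -291.0]] [ 587.6 -232.3]
[np.float64(97.3), np.float64(7.7), np.float64(-86.1), np.float64(-174.3)]
fish tail,nose [[533.0, -231.0], [539.0, -273.0], [652.0, -234.0]] [ 574.7 -245.8]
rim [[504.0, 48.0], [669.0, 64.0]] [586.6  56.2]
cover [[484.0, 180.0], [472.0, 317.0], [666.0, 197.0]] [540.6 231.5]
grip [[536.0, 248.0], [534.0, 259.0], [600.0, 264.0], [601.0, 251.0]] [567.6 255.4]
[np.float64(-177.3), np.float64(101.2), np.float64(4.2), np.float64(-85.4)]
jar-ish punch tip [[712.0, 211.0]] [712.4 210.7]
purple [[615.0, -63.0], [515.0, -60.0]] [565.1 -61.3]
```

Call:
apply_moves --pt "-0.045 -0.03 -0.03 -0.1 1" --pt "-0.09 -0.06 -0.05 -0.2 1" --pt "-0.13 -0.08 -0.07 -0.3 1" --pt "-0.17 -0.105 -0.09 -0.4 1" --pt "-0.21 -0.13 -0.11 -0.53 1"

```text
time_s: 0.75
ee_pos: [352.8, 345.8, 316.6]
ee_rot: [180.0, 0.0, -171.7]
force: [0.4, 0.2, 0.7]
gripper_width: 91.2
gripper_force: 0.0
```

```bash
cat >> h.py <<'E'
np.set_printoptions(precision=4,suppress=True)
def go(p,q=None):
    s=env.state();M=R.from_euler("xyz",s["ee_rot"],degrees=True).as_matrix()
    d=M.T@(np.array(p)-s["ee_pos"])/1000
    z=M[:,2];print("t",s["time_s"],"pos",s["ee_pos"],"q",s["qpos"].round(1),"F",s["force"].round(1),"w",round(s["gripper_width"],1))
    print("tilt",np.degrees(np.arccos(-z[2])).round(1),"tilt az",np.degrees(np.arctan2(z[1],z[0])).round(1),"closing az",np.degrees(np.arctan2(M[1,1],M[0,1])).round(1),"| delta",d)
E
python3 -c "
from h import *
go((550,77,350))"
```

```text
t 0.75 pos [352.7713 345.8429 316.5696] q [ 43.1   8.   88.7  -0.   83.2 -55.2] F [0.4 0.2 0.7] w 91.2
tilt 0.0 tilt az 32.2 closing az 98.3 | delta [-0.1564 -0.2945 -0.0334]
```

Call:
apply_moves --pt "-0.03 -0.05 -0.005 0 1" --pt "-0.055 -0.1 -0.01 0 1" --pt "-0.08 -0.15 -0.015 0 1" --pt "-0.11 -0.2 -0.02 0 1" --pt "-0.135 -0.24 -0.03 0 1"

```text
time_s: 1.25
ee_pos: [502.6, 147.5, 341.3]
ee_rot: [180.0, -0.0, -172.0]
force: [0.5, 1.3, 0.7]
gripper_width: 91.4
gripper_force: 0.0
```

Call:
apply_moves --pt "-0.05 -0.02 0 0 1" --pt "-0.1 -0.04 0 0 1" --pt "-0.15 -0.05 0 0 1" --pt "-0.2 -0.05 0 0 1" --pt "-0.25 -0.05 0 0 1"

```text
time_s: 1.75
ee_pos: [750.0, 132.8, 341.3]
ee_rot: [180.0, 0.0, -172.1]
force: [0.5, 0.2, 1.2]
gripper_width: 91.3
gripper_force: 0.0
```

```bash
python3 -c "
from h import *
go((900,126,350))"
```

```text
t 1.75 pos [750.0036 132.8241 341.2934] q [  9.2  36.   42.6   0.  101.4 -88.8] F [0.5 0.2 1.2] w 91.3
tilt 0.0 tilt az 21.9 closing az 97.9 | delta [-0.1476 -0.0274 -0.0087]
```

Call:
apply_moves --pt "-0.05 -0.01 0 0 1" --pt "-0.1 -0.02 0 0 1" --pt "-0.15 -0.02 0 0 1" --pt "-0.2 -0.02 0 0 1" --pt "-0.25 -0.02 0 0 1"

```text
time_s: 2.25
ee_pos: [873.6, 130.7, 296.2]
ee_rot: [180.0, 2.0, -172.0]
force: [-0.5, -1.0, 0.9]
gripper_width: 91.4
gripper_force: 0.0
```

```bash
python3 -c "
from h import *
go((900,126,350))"
```

```text
t 2.25 pos [873.575  130.6744 296.2283] q [  7.7  54.   12.3   0.  111.6 -90.2] F [-0.5 -1.   0.9] w 91.4
tilt 2.0 tilt az 8.8 closing az 98.0 | delta [-0.0274 -0.0083 -0.0528]
```

Call:
apply_moves --pt "-0.05 0 -0.05 0 1" --pt "-0.1 0 -0.1 0 1" --pt "-0.15 0 -0.15 0 1" --pt "-0.2 0 -0.2 0 1" --pt "-0.25 0 -0.25 0 1"

```text
time_s: 2.75
ee_pos: [858.3, 127.5, 347.4]
ee_rot: [180.0, 4.5, -172.0]
force: [1.2, -0.3, 0.1]
gripper_width: 91.4
gripper_force: 0.0
```

```bash
python3 -c "
from h import *
go((900,126,350))"
```

```text
t 2.75 pos [858.2595 127.5295 347.4148] q [  7.7  50.7  12.3   0.1 112.5 -90.3] F [ 1.2 -0.3  0.1] w 91.4
tilt 4.5 tilt az 8.5 closing az 98.0 | delta [-0.0412 -0.0073  0.0007]
```

Call:
apply_moves --pt "-0.6 0 0 0 1" --pt "-0.6 0 0 0 1" --pt "-0.6 0 0 0 1" --pt "-0.6 0 0 0 1" --pt "-0.6 0 0 0 1"

```text
time_s: 3.25
ee_pos: [916.6, 134.5, 267.2]
ee_rot: [179.9, 6.5, -172.0]
force: [0.7, 1.0, 0.2]
gripper_width: 91.3
gripper_force: 0.0
```

```bash
python3 -c "
from h import *
go((900,126,350))"
```

```text
t 3.25 pos [916.64   134.5065 267.2178] q [  7.6  56.1  12.3   0.1 105.1 -90.4] F [0.7 1.  0.2] w 91.3
tilt 6.5 tilt az 8.5 closing az 98.0 | delta [ 0.0081 -0.006  -0.0843]
```

Call:
apply_moves --pt "-0.4 0 -0.4 0 1"

```text
time_s: 3.35
ee_pos: [915.6, 134.2, 281.3]
ee_rot: [179.9, 7.7, -172.0]
force: [0.3, -0.5, -2.5]
gripper_width: 91.0
gripper_force: 0.0
```

Call:
apply_moves --pt "-0.4 0 -0.4 0 1"

```text
time_s: 3.45
ee_pos: [914.1, 133.8, 312.9]
ee_rot: [179.9, 10.1, -172.0]
force: [0.1, 0.7, 1.0]
gripper_width: 91.2
gripper_force: 0.0
```

Call:
apply_moves --pt "-0.4 0 -0.4 0 1"

```text
time_s: 3.55
ee_pos: [911.2, 133.2, 339.3]
ee_rot: [179.9, 12.2, -172.0]
force: [-0.8, -0.6, 1.4]
gripper_width: 91.0
gripper_force: 0.0
```

Call:
apply_moves --pt "-0.4 0 -0.4 0 1"

```text
time_s: 3.65
ee_pos: [908.3, 132.5, 362.5]
ee_rot: [179.9, 14.0, -172.0]
force: [0.5, -0.1, -0.4]
gripper_width: 91.1
gripper_force: 0.0
```

Call:
apply_moves --pt "-0.4 0 -0.4 0 1"

```text
time_s: 3.75
ee_pos: [905.0, 131.8, 384.5]
ee_rot: [179.9, 15.7, -172.0]
force: [-0.8, -0.8, -0.1]
gripper_width: 91.1
gripper_force: 0.0
```

```bash
python3 -c "
from h import *
go((900,126,350))"
```

```text
t 3.75 pos [905.0429 131.8465 384.4766] q [  7.5  48.9  12.3   0.2 103.1 -90.4] F [-0.8 -0.8 -0.1] w 91.1
tilt 15.7 tilt az 8.4 closing az 98.0 | delta [ 0.0149 -0.0051  0.0316]
```

Call:
apply_moves --pt "-0.4 0 -0.3 0 1"

```text
time_s: 3.85
ee_pos: [905.2, 131.7, 402.2]
ee_rot: [179.9, 17.5, -172.0]
force: [0.4, -1.3, 0.5]
gripper_width: 91.1
gripper_force: 0.0
```

Call:
apply_moves --pt "-0.4 0 -0.3 0 1"

```text
time_s: 3.95
ee_pos: [905.3, 131.5, 418.3]
ee_rot: [179.9, 19.2, -172.0]
force: [0.0, 0.9, 0.1]
gripper_width: 91.1
gripper_force: 0.0
```

Call:
apply_moves --pt "-0.4 0 -0.3 0 1"

```text
time_s: 4.05
ee_pos: [904.4, 131.1, 435.9]
ee_rot: [179.9, 21.0, -172.0]
force: [0.4, 0.1, 0.2]
gripper_width: 91.2
gripper_force: 0.0
```

Call:
apply_moves --pt "-0.4 0 -0.3 0 1"

```text
time_s: 4.15
ee_pos: [902.5, 130.7, 454.6]
ee_rot: [179.9, 22.8, -172.0]
force: [0.4, -1.0, -0.3]
gripper_width: 91.2
gripper_force: 0.0
```

Call:
apply_moves --pt "-0.4 0 -0.3 0 1"

```text
time_s: 4.25
ee_pos: [899.8, 130.1, 474.1]
ee_rot: [179.8, 24.6, -172.0]
force: [-0.3, 0.6, -0.0]
gripper_width: 91.3
gripper_force: 0.0
```

Call:
apply_moves --pt "-0.4 0 -0.3 0 1"

```text
time_s: 4.35
ee_pos: [896.3, 129.4, 494.1]
ee_rot: [179.8, 26.4, -172.0]
force: [-0.3, 0.8, 0.3]
gripper_width: 91.3
gripper_force: 0.0
```

Call:
apply_moves --pt "-0.4 0 -0.3 0 1"

```text
time_s: 4.45
ee_pos: [892.0, 128.7, 514.4]
ee_rot: [179.8, 28.2, -172.0]
force: [-0.5, 0.4, 0.7]
gripper_width: 91.1
gripper_force: 0.0
```

```bash
python3 -c "
from h import *
go((900,126,350))"
```

```text
t 4.45 pos [892.0021 128.6631 514.4189] q [  7.3  41.4  12.3   0.5  98.1 -90.5] F [-0.5  0.4  0.7] w 91.1
tilt 28.2 tilt az 8.3 closing az 98.0 | delta [ 0.0709 -0.0042  0.1485]
```

Two more gives about 32°; then I'll move back towards a viewing pose behind the fish's tail.

Call:
apply_moves --pt "-0.4 0 -0.3 0 1"

```text
time_s: 4.55
ee_pos: [887.0, 127.7, 535.0]
ee_rot: [179.8, 30.0, -172.1]
force: [-0.1, 0.4, 0.7]
gripper_width: 91.4
gripper_force: 0.0
```

Call:
apply_moves --pt "-0.4 0 -0.3 0 1"

```text
time_s: 4.65
ee_pos: [881.2, 126.8, 555.8]
ee_rot: [179.8, 31.7, -172.1]
force: [0.2, -0.9, -0.4]
gripper_width: 90.8
gripper_force: 0.0
```

```bash
python3 -c "
from h import *
go((460,70,400))"
```

```text
t 4.65 pos [881.2222 126.7586 555.8445] q [  7.2  39.   12.3   0.6  96.9 -90.5] F [ 0.2 -0.9 -0.4] w 90.8
tilt 31.7 tilt az 8.3 closing az 98.0 | delta [ 0.4434  0.0023 -0.0911]
```

Call:
apply_moves --pt "0.05 0 -0.01 0 1" --pt "0.1 0 -0.02 0 1" --pt "0.15 0 -0.03 0 1" --pt "0.2 0 -0.04 0 1" --pt "0.245 0 -0.05 0 1"

```text
time_s: 5.15
ee_pos: [686.9, 99.5, 483.1]
ee_rot: [179.8, 31.7, -172.1]
force: [0.8, 0.2, -0.2]
gripper_width: 91.1
gripper_force: 0.0
```

Call:
apply_moves --pt "0.045 0 -0.01 0 1" --pt "0.09 0 -0.02 0 1" --pt "0.135 0 -0.03 0 1" --pt "0.18 0 -0.04 0 1" --pt "0.2 0 -0.04 0 1"

```text
time_s: 5.65
ee_pos: [496.1, 72.9, 412.7]
ee_rot: [179.8, 31.7, -172.1]
force: [-0.3, -0.1, 0.2]
gripper_width: 91.4
gripper_force: 0.0
```

```bash
python3 -c "
from h import *
go((480,-258,230))"
```

```text
t 5.65 pos [496.1094  72.8927 412.7077] q [  6.4  -8.9  99.1   1.2  58.2 -92. ] F [-0.3 -0.1  0.2] w 91.4
tilt 31.7 tilt az 8.3 closing az 98.0 | delta [ 0.1484 -0.3259  0.122 ]
```

Call:
apply_moves --pt "0.02 -0.04 0 0 1" --pt "0.04 -0.08 0 0 1" --pt "0.06 -0.12 0 0 1" --pt "0.08 -0.16 0.01 0 1" --pt "0.1 -0.2 0.03 0 1"

```text
time_s: 6.15
ee_pos: [459.0, -136.1, 336.3]
ee_rot: [-179.9, 31.9, -172.0]
force: [1.0, 0.4, 0.1]
gripper_width: 91.4
gripper_force: 0.0
```

Call:
apply_moves --pt "0.01 -0.04 0.02 0 1" --pt "0.02 -0.08 0.04 0 1" --pt "0.04 -0.11 0.07 0 1" --pt "0.05 -0.125 0.092 0 1" --pt "0.05 -0.125 0.092 0 1"

```text
time_s: 6.65
ee_pos: [502.5, -232.2, 245.2]
ee_rot: [-179.2, 28.4, -174.4]
force: [-0.3, 0.2, 0.3]
gripper_width: 91.1
gripper_force: 0.0
```

```bash
python3 -c "
from h import *
s=env.state();im=cams.grab_frame('wrist')
import pickle;pickle.dump((s['ee_pos'],s['ee_rot']),open('p1.pkl','wb'))
cv2.imwrite('pics/w1.png',im)
go((600,-242,26))"
```

```text
t 6.7 pos [ 502.398  -232.0778  245.6077] q [ -36.9    4.6  108.9   25.2   47.1 -146.5] F [-0.1 -0.9  0.4] w 91.3
tilt 28.5 tilt az 4.0 closing az 95.2 | delta [ 0.0201 -0.0162  0.2391]
```

View pics/w1.png

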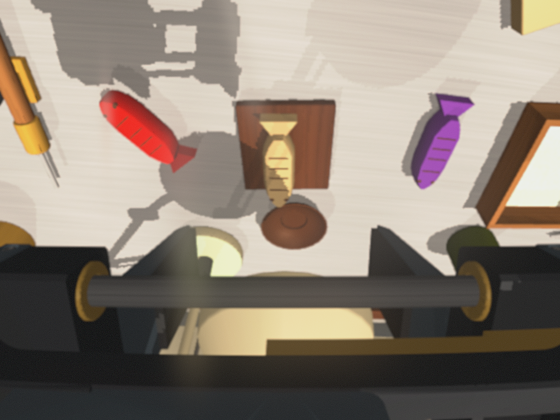

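The wrist view shows the fish at about (278,160) on the block, with its tail at (278,120) and its nose at (278,205). Joint 6 is at its limit, so I'll fit the kinematics to plan reachable poses, and enlarge the fish.

```bash
cat > kin.py <<'E'
from h import *
from scipy.optimize import least_squares
Y=lambda a:R.from_euler("y",a,degrees=True).as_matrix()
Z=lambda a:R.from_euler("z",a,degrees=True).as_matrix()
def fk(q,g):
    a1,d1,L2,a3,L4,L6,c=g
    A=Z(q[0])@Y(q[1]);p=Z(q[0])@[a1,0,d1]+A@[0,0,L2]
    A=A@Y(q[2]);p=p+A@[a3,0,L4]
    A=A@Z(q[3])@Y(q[4]);p=p+A@[0,0,L6]
    return p,A@Z(q[5]+c)
D=[((218.3,531.4,213.1),(66.52,18.353,89.707,0,72.045,-1.144)),((352.77,345.84,316.57),(43.1,8,88.7,0,83.2,-55.2)),((750,132.82,341.29),(9.2,36,42.6,0,101.4,-88.8)),
((873.6,130.7,296.2),(7.7,54,12.3,0,111.6,-90.2)),((916.6,134.5,267.2),(7.6,56.1,12.3,.1,105.1,-90.4)),((881.2,126.76,555.84),(7.2,39,12.3,.6,96.9,-90.5)),((496.1,72.9,412.7),(6.4,-8.9,99.1,1.2,58.2,-92)),((502.4,-232.08,245.6),(-36.9,4.6,108.9,25.2,47.1,-146.5))]
f=least_squares(lambda g:np.concatenate([fk(q,[*g,0])[0]-p for p,q in D]),[50,400,450,0,450,250])
G=[*f.x,0]
# yaw constant c
M=R.from_euler("xyz",[-179.2,28.4,-174.4],degrees=True).as_matrix()
G[6]=min((0,90,180,270),key=lambda c:np.linalg.norm(fk(D[-1][1],[*G[:6],c])[1]-M))
LO=np.array([-177.97,-48.28,12.27,-77.06,2.81,-146.56]);HI=np.array([177.97,115.42,149.76,257.06,150.46,146.56])
def tool(tilt,az,close):  # tool z tilt/azimuth; closing azimuth projected
    z=np.array([np.sin(np.radians(tilt))*np.cos(np.radians(az)),np.sin(np.radians(tilt))*np.sin(np.radians(az)),-np.cos(np.radians(tilt))])
    y=np.array([np.cos(np.radians(close)),np.sin(np.radians(close)),0]);y[2]=-(y@z)/z[2];y/=np.linalg.norm(y)
    return np.c_[np.cross(y,z),y,z]
def ik(p,M,q0):
    r=least_squares(lambda q:np.concatenate([fk(q,G)[0]-p,300*(fk(q,G)[1]-M).ravel()]),q0)
    return r.x,r.cost
E
python3 - <<'E'
from kin import *
import pickle
print(f.cost,np.round(G,1),np.linalg.norm(fk(D[-1][1],G)[1]-M))
q0=D[-1][1]
for p in [(600,-242,26),(600,-242,80),(540,-230,60),(480,-230,80),(480,-180,100),(511,-255,170),(500,-150,200)]:
    for a in (8,0,-8): print(p,a,*[x.round(1) for x in ik(np.array(p),tool(32,a,98),q0)])
P=pickle.load(open('p1.pkl','rb'))
im=cv2.imread('pics/w1.png');cv2.imwrite('pics/w1c.png',cv2.resize(im[95:215,220:360],(700,600),interpolation=cv2.INTER_CUBIC))
E
```

```text
512.5952478838186 [ -8.2 138.6 599.2  18.5 420.8 347.5  90. ] 0.0015961656082700826
(600, -242, 26) 8 [ -32.7   27.   117.    63.5   22.7 -187.7] 0.0
(600, -242, 26) 0 [ -30.2   26.1  119.    67.8   16.7 -192.6] 0.0
(600, -242, 26) -8 [ -27.4   25.5  120.4   70.7   10.7 -195.7] 0.0
(600, -242, 80) 8 [ -32.7   22.4  114.1   49.8   26.9 -172.6] 0.0
(600, -242, 80) 0 [ -30.2   21.3  116.    48.3   20.9 -172. ] 0.0
(600, -242, 80) -8 [ -27.4   20.6  117.4   41.8   15.3 -166.1] 0.0
(540, -230, 60) 8 [ -35.6   20.3  122.4   60.3   24.9 -186.7] 0.0
(540, -230, 60) 0 [ -32.9   19.2  124.4   63.3   18.8 -190.1] 0.0
(540, -230, 60) -8 [ -29.7   18.4  125.8   64.    12.6 -190.8] 0.0
(480, -230, 80) 8 [ -40.7   15.   126.9   58.1   27.9 -188.8] 0.0
(480, -230, 80) 0 [ -37.9   13.8  128.9   60.9   21.9 -191.8] 0.0
(480, -230, 80) -8 [ -34.5   12.8  130.5   61.7   15.6 -192.4] 0.0
(480, -180, 100) 8 [ -34.6   10.7  128.9   54.9   26.  -180. ] 0.0
(480, -180, 100) 0 [ -31.3    9.5  130.6   54.6   19.8 -179.6] 0.0
(480, -180, 100) -8 [ -27.4    8.6  131.8   48.8   13.5 -173.3] 0.0
(511, -255, 170) 8 [ -40.5   10.7  115.4   39.7   38.4 -166.8] 0.0
(511, -255, 170) 0 [ -38.     9.2  117.4   37.    32.8 -165.3] 0.0
(511, -255, 170) -8 [ -34.9    8.   118.9   31.3   27.5 -160.3] 0.0
(500, -150, 200) 8 [ -28.9    2.6  120.1   33.3   35.5 -150.6] 0.0
(500, -150, 200) 0 [ -25.4    1.3  121.4   26.6   30.6 -144.6] 0.0
(500, -150, 200) -8 [ -21.4    0.5  122.2   15.8   26.8 -134.2] 0.0
```

View pics/w1c.png

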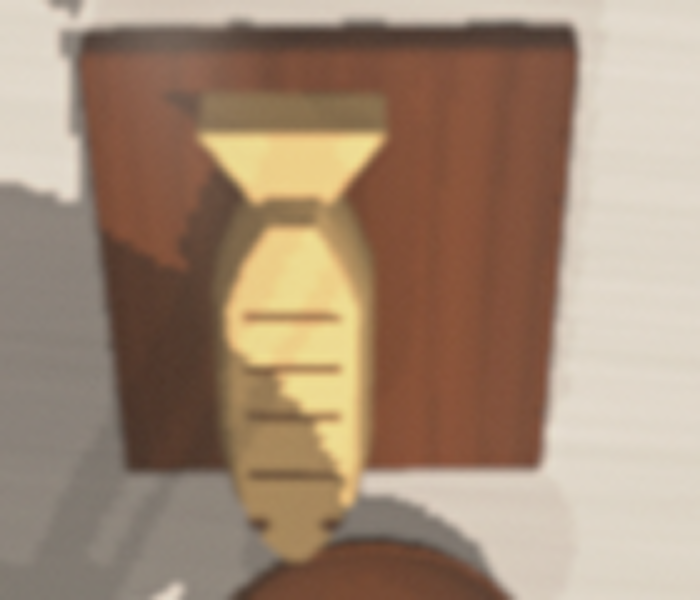

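Enlarged: the tail's top edge runs (198,132)–(386,132), the nose is at about (298,560), and the block's far corners are (128,468) and (540,466). I'll locate the fish and check whether the gripper carries a camera housing, because the camera side has to face the lamp.

```bash
python3 - <<'E'
from kin import *
import pickle
P=pickle.load(open('p1.pkl','rb'))
w=lambda x,y,z:onz("wrist",(220+x/5,95+y/5),z,P)
a,b,n=w(198,132,45),w(386,132,45),w(298,560,45);t=(a+b)/2
print("tail",a,b,"nose",n)
print("yaw tail edge",np.degrees(np.arctan2(a[0]-b[0],b[1]-a[1])),"axis",np.degrees(np.arctan2(n[1]-t[1],n[0]-t[0])),"len",np.linalg.norm(n-t))
print("block",[w(x,y,15)[:2] for x,y in((80,45),(575,45),(128,468),(540,466))])
print("mid sides",w(222,400,45),w(372,400,45))
q0=[-32,27,117,63,22,-8]
for tl in (32,40):
  for p in [(600,-242,26),(540,-230,60),(480,-200,80),(480,-180,200),(560,120,20)]:
    m=tool(tl,8,98);m[:,:2]*=-1;print(tl,p,*[x.round(1) for x in ik(np.array(p),m,q0)])
im=cams.grab_frame("side");c=cams.get_calibration("side")
s=env.state();Rt=R.from_euler("xyz",c["attitude"],degrees=True).as_matrix()
v=Rt.T@(s["ee_pos"]-c["eye"]);u=int(c["mtx"][0,0]*v[0]/v[2]+c["mtx"][0,2]);r=int(c["mtx"][1,1]*v[1]/v[2]+c["mtx"][1,2]);print(u,r)
x0,y0=max(u-110,0),max(r-120,0);cv2.imwrite("pics/g.png",cv2.resize(im[y0:y0+150,x0:x0+200],(800,600),interpolation=cv2.INTER_CUBIC))
E
```

```text
tail [ 537.2602 -255.4668   45.    ] [ 533.5415 -217.216    45.    ] nose [ 655.0201 -224.9343   45.    ]
yaw tail edge 5.552756690630724 axis 5.447325972045781 len 120.16193340201495
block [array([ 535.5687, -282.9442]), array([ 525.2186, -176.5869]), array([ 654.69  , -270.3073]), array([ 643.1681, -162.9737])]
mid sides [ 606.1224 -246.7356   45.    ] [ 602.6715 -212.2146   45.    ]
32 (600, -242, 26) [-32.7  27.  117.   63.5  22.7  -7.7] 0.0
32 (540, -230, 60) [-35.6  20.3 122.4  60.3  24.9  -6.7] 0.0
32 (480, -200, 80) [-37.2  13.7 129.1  60.1  25.7  -7.9] 0.0
32 (480, -180, 200) [-34.6   2.5 120.2  35.5  38.2  22.8] 0.0
32 (560, 120, 20) [ 14.   21.5 131.   36.6  -5.4  58.6] 0.0
40 (600, -242, 26) [-35.8  28.2 122.1  93.   26.5 -39.7] 0.0
40 (540, -230, 60) [-39.3  21.5 127.5  87.4  28.2 -36.8] 0.0
40 (480, -200, 80) [-41.8  15.1 134.2  85.9  29.5 -37.5] 0.0
40 (480, -180, 200) [-39.2   1.9 125.7  54.2  35.6   2. ] 0.0
40 (560, 120, 20) [ 14.7  23.2 137.4  12.2 -20.9  83.8] 0.0
292 210
```

View pics/g.png

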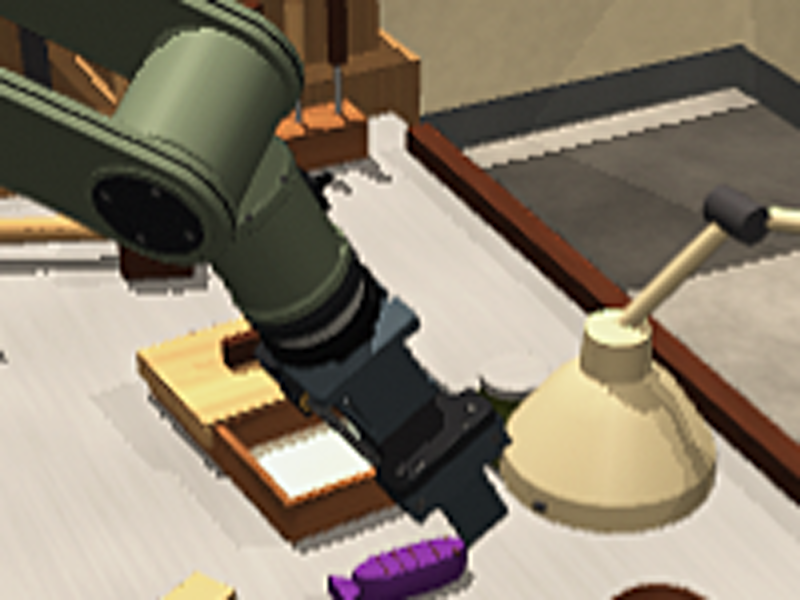

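```bash
python3 - <<'E'
from kin import *
S=lambda x,y,z:onz("scene",(x*.7,y*.7),z)
print("scene block",[S(*p,15)[:2] for p in((286,277),(322,300),(357,270))],"tail top", S(337,257,45))
for tl in (36,40):
  q=np.array([-39,2,125,54,36,2.])
  for p in [(480,-180,200),(510,-240,150),(600,-235,26),(600,-235,45),(540,-235,90),(480,-200,95),(480,-100,95),(490,0,95),(520,60,95),(560,120,95),(568,115,20),(568,115,95),(560,250,120),(562,250,62),(574,120,62),(574,120,150)]:
    m=tool(tl,7,97);m[:,:2]*=-1;q,c=ik(np.array(p),m,q);print(tl,p,q.round(1),round(c,2), "LIM" if (q<LO+1).any() or (q>HI-1).any() else "")
E
```

```text
scene block [array([ 653.9111, -263.6312]), array([ 639.9753, -155.9544]), array([ 527.5866, -168.5784])] tail top [ 550.5082 -206.9312   45.    ]
36 (480, -180, 200) [-36.5   1.8 123.2  44.   35.6  14.3] 0.0 
36 (510, -240, 150) [-40.8  11.  121.1  52.4  33.3   1. ] 0.0 
36 (600, -235, 26) [-33.2  27.1 120.5  81.7  22.5 -25.4] 0.0 
36 (600, -235, 45) [-33.2  25.2 119.6  75.3  23.1 -18.4] 0.0 
36 (540, -235, 90) [-37.6  17.8 123.1  65.8  26.9 -11.8] 0.0 
36 (480, -200, 95) [-39.   12.3 130.9  69.5  26.9 -17.2] 0.0 
36 (480, -100, 95) [-24.2   8.3 136.8  80.4  18.  -16. ] 0.0 
36 (490, 0, 95) [ -5.    7.  138.4  97.2   7.  -16.9] 0.0 
36 (520, 60, 95) [  6.3   9.5 135.1 -36.   -0.7 125.4] 0.0 LIM
36 (560, 120, 95) [ 14.9  13.3 129.4 -70.9   4.9 167.3] 0.0 LIM
36 (568, 115, 20) [  13.9   22.4  133.3 -160.7   12.3  256.7] 0.0 LIM
36 (568, 115, 95) [  13.9   13.7  128.6 -425.7    4.4  521.2] 0.0 LIM
36 (560, 250, 120) [  32.2   14.8  121.5 -415.    17.8  524.6] 0.0 LIM
36 (562, 250, 62) [  32.1   20.4  125.1 -445.4   14.5  556. ] 0.0 LIM
36 (574, 120, 62) [  14.4   17.8  130.  -489.7    
[... 410 characters left out ...]
, -200, 95) [-41.3  13.1 133.4  82.1  29.  -31.7] 0.0 
40 (480, -100, 95) [-26.2   9.  139.8 100.   21.  -37.3] 0.0 
40 (490, 0, 95) [ -5.8   7.6 141.7 136.2  11.9 -56.7] 0.0 
40 (520, 60, 95) [  6.3   9.9 138.4 176.8   8.3 -87.3] 0.0 
40 (560, 120, 95) [  15.3   13.5  132.7  222.3    8.  -125.6] 0.0 
40 (568, 115, 20) [ 14.2  23.5 136.5 193.5  20.3 -97.1] 0.0 
40 (568, 115, 95) [  14.2   14.   131.9  219.3    7.3 -123.5] 0.0 
40 (560, 250, 120) [  33.4   14.9  124.6  282.1   17.  -171.8] 0.0 LIM
40 (562, 250, 62) [  33.2   20.9  128.1  250.7   17.5 -139.2] 0.0 
40 (574, 120, 62) [  14.8   18.4  133.3  203.8   12.4 -107.4] 0.0 
40 (574, 120, 150) [ 14.8   8.9 126.9 131.9  -6.7 -36.1] 0.0 LIM
```

```bash
python3 -c "
from h import *
go((500,70,400))"
```

```text
t 6.75 pos [ 502.4996 -231.7338  246.9494] q [ -36.9    4.5  108.8   25.3   47.1 -146.5] F [-0.3  0.3 -0. ] w 90.9
tilt 28.6 tilt az 3.9 closing az 95.2 | delta [-0.097   0.2987 -0.1257]
```

Call:
apply_moves --pt "-0.015 0.04 -0.02 0.14 1" --pt "-0.03 0.08 -0.04 0.28 1" --pt "-0.045 0.125 -0.055 0.42 1" --pt "-0.06 0.17 -0.07 0.56 1" --pt "-0.075 0.21 -0.09 0.7 1"

```text
time_s: 7.25
ee_pos: [505.4, -67.0, 335.7]
ee_rot: [164.6, 24.5, 150.4]
force: [0.7, 0.7, -0.8]
gripper_width: 91.1
gripper_force: 0.0
```

Call:
apply_moves --pt "0 0 0 0.14 1" --pt "0 0 0 0.28 1" --pt "0 0 0 0.42 1" --pt "0 0 0 0.56 1" --pt "0 0 0 0.7 1"

```text
time_s: 7.75
ee_pos: [505.7, -68.1, 335.1]
ee_rot: [152.7, 9.3, 111.4]
force: [0.6, -0.1, -0.1]
gripper_width: 91.3
gripper_force: 0.0
```

Call:
apply_moves --pt "0 0 0 0.14 1" --pt "0 0 0 0.28 1" --pt "0 0 0 0.42 1" --pt "0 0 0 0.56 1" --pt "0 0 0 0.7 1"

```text
time_s: 8.25
ee_pos: [505.7, -68.2, 335.1]
ee_rot: [152.8, -9.6, 75.8]
force: [-0.3, -0.1, -0.1]
gripper_width: 90.9
gripper_force: 0.0
```

Call:
apply_moves --pt "0 0 0 0.14 1" --pt "0 0 0 0.28 1" --pt "0 0 0 0.42 1" --pt "0 0 0 0.56 1" --pt "0 0 0 0.7 1"

```text
time_s: 8.75
ee_pos: [505.7, -68.2, 335.1]
ee_rot: [164.9, -24.7, 36.7]
force: [1.2, 0.5, 0.4]
gripper_width: 91.3
gripper_force: 0.0
```

```bash
python3 -c "
from h import *
go((760,104,480))"
```

```text
t 8.75 pos [505.6734 -68.1723 335.0812] q [-14.8  -5.  105.5  11.2  52.7  37.1] F [1.2 0.5 0.4] w 91.3
tilt 28.7 tilt az 3.9 closing az -59.7 | delta [0.3393 0.0145 0.0004]
```

Call:
apply_moves --pt "0.045 0 -0.0 0.1 1" --pt "0.09 0.0 0 0.2 1" --pt "0.135 0.005 0 0.3 1" --pt "0.18 0.01 0 0.4 1" --pt "0.22 0.012 0 0.43 1"

```text
time_s: 9.25
ee_pos: [672.7, 43.2, 430.7]
ee_rot: [177.3, -28.6, 9.6]
force: [-0.1, 0.0, 1.0]
gripper_width: 91.3
gripper_force: 0.0
```

```bash
python3 -c "
from h import *
go((890,124,510))"
```

```text
t 9.25 pos [672.7295  43.222  430.6857] q [ 2.3  9.2 77.3  0.9 64.8 83.1] F [-0.1  0.   1. ] w 91.3
tilt 28.8 tilt az 4.0 closing az -81.7 | delta [ 0.2379 -0.045   0.0375]
```

Call:
apply_moves --pt "0.05 -0.012 0 0.045 1" --pt "0.1 -0.025 0 0.045 1" --pt "0.14 -0.04 0 0.045 1" --pt "0.19 -0.05 0.0 0.045 1" --pt "0.23 -0.055 0 0.045 1"

```text
time_s: 9.75
ee_pos: [852.7, 128.3, 532.7]
ee_rot: [178.7, -28.7, 6.9]
force: [1.6, -0.5, 1.0]
gripper_width: 91.0
gripper_force: 0.0
```

Call:
apply_moves --pt "0.4 -0.02 -0.3 0 1"

```text
time_s: 9.85
ee_pos: [860.2, 130.7, 556.1]
ee_rot: [178.7, -29.3, 7.0]
force: [-2.9, 0.9, 75.3]
gripper_width: 91.5
gripper_force: 0.0
```

Call:
apply_moves --pt "0.4 0 -0.3 0 1"

```text
time_s: 9.95
ee_pos: [856.0, 129.4, 565.3]
ee_rot: [178.6, -30.0, 7.0]
force: [1.4, 1.2, -2.0]
gripper_width: 91.3
gripper_force: 0.0
```

Call:
apply_moves --pt "0.4 0 -0.3 0 1"

```text
time_s: 10.05
ee_pos: [848.2, 127.2, 598.3]
ee_rot: [178.7, -33.2, 7.0]
force: [-0.7, -1.3, 1.2]
gripper_width: 91.7
gripper_force: 0.0
```

Call:
apply_moves --pt "0.4 0 -0.3 0 1"

```text
time_s: 10.15
ee_pos: [839.2, 125.3, 623.3]
ee_rot: [178.7, -35.4, 7.0]
force: [-0.4, -0.3, 0.2]
gripper_width: 91.1
gripper_force: 0.0
```

Call:
apply_moves --pt "0.4 0 -0.3 0 1"

```text
time_s: 10.25
ee_pos: [831.4, 123.8, 643.7]
ee_rot: [178.7, -37.2, 7.1]
force: [-0.2, -0.2, 0.3]
gripper_width: 91.4
gripper_force: 0.0
```

```bash
python3 -c "
from h import *
go((890,124,510))"
```

```text
t 10.25 pos [831.3953 123.772  643.6532] q [ 8.6 33.1 12.3 -2.2 97.4 90.9] F [-0.2 -0.2  0.3] w 91.4
tilt 37.2 tilt az 5.0 closing az -83.7 | delta [-0.0345  0.0038  0.1418]
```

Call:
apply_moves --pt "0.4 0 -0.3 0 1"

```text
time_s: 10.35
ee_pos: [823.7, 122.5, 662.7]
ee_rot: [178.7, -38.9, 7.1]
force: [-0.6, 0.4, -0.1]
gripper_width: 91.2
gripper_force: 0.0
```

Call:
apply_moves --pt "0.3 0 -0.2 0 1"

```text
time_s: 10.45
ee_pos: [817.4, 121.4, 680.5]
ee_rot: [178.7, -40.7, 7.2]
force: [-0.0, 0.9, 0.3]
gripper_width: 91.8
gripper_force: 0.0
```

```bash
python3 -c "
from kin import *
go((470,60,380))
s=env.state();M=R.from_euler('xyz',s['ee_rot'],degrees=True).as_matrix();q=s['qpos']
for p in [(640,90,480),(470,60,380),(470,-60,330),(460,-180,260),(500,-243,160),(600,-231,26),(600,-231,45),(540,-235,90),(480,-200,95),(480,-100,95),(490,0,95),(520,60,95),(560,120,95),(568,115,20)]:
    q,c=ik(np.array(p),M,q);print(p,q.round(1),'LIM' if (q<LO+1).any() or (q>HI-1).any() else '')
"
```

```text
t 10.45 pos [817.3772 121.398  680.5228] q [ 8.5 30.9 12.3 -2.2 96.1 90.8] F [-0.   0.9  0.3] w 91.8
tilt 40.7 tilt az 5.2 closing az -83.7 | delta [-0.4631  0.0177 -0.0016]
(640, 90, 480) [ 9.5  0.7 86.  -3.5 52.7 93.9] 
(470, 60, 380) [  9.1 -15.4 112.9  -3.8  42.   94.4] 
(470, -60, 330) [-18.3 -13.1 118.4  24.4  39.   50.9] 
(460, -180, 260) [-40.6  -4.5 122.3  45.6  40.9  12.9] 
(500, -243, 160) [-43.9   9.5 124.6  63.4  33.5 -11.7] 
(600, -231, 26) [-33.9  27.6 124.4 102.4  24.9 -46.8] 
(600, -231, 45) [-33.9  25.6 123.5  96.2  24.5 -40. ] 
(540, -235, 90) [-39.1  18.1 126.8  83.2  27.4 -30.3] 
(480, -200, 95) [-41.   12.9 134.5  86.6  28.1 -35.9] 
(480, -100, 95) [-25.4   8.9 140.7 106.8  20.3 -43.5] 
(490, 0, 95) [ -4.5   7.7 142.5 148.6  12.2 -68.1] 
(520, 60, 95) [  7.6  10.  139.  189.1   9.8 -98.6] 
(560, 120, 95) [  16.6   13.7  133.1  226.6   10.1 -129. ] 
(568, 115, 20) [  15.4   23.8  136.9  197.9   22.  -100.4]
```

Call:
apply_moves --pt "-0.02 0 0 0 1" --pt "-0.06 0 0 0 1" --pt "-0.1 0.005 0 0 1" --pt "-0.15 0.005 0 0 1" --pt "-0.2 0.01 0 0 1"

```text
time_s: 10.95
ee_pos: [670.5, 93.6, 551.5]
ee_rot: [178.7, -40.7, 7.2]
force: [1.5, 0.2, 0.7]
gripper_width: 91.3
gripper_force: 0.0
```

Call:
apply_moves --pt "-0.05 0 0 0 1" --pt "-0.1 0 0 0 1" --pt "-0.15 0.005 0 0 1" --pt "-0.2 0.005 0 0 1" --pt "-0.25 0.01 0 0 1"

```text
time_s: 11.45
ee_pos: [483.9, 60.1, 390.1]
ee_rot: [178.7, -40.7, 7.2]
force: [0.2, 0.6, 0.4]
gripper_width: 91.0
gripper_force: 0.0
```

```bash
python3 -c "
from kin import *
go((460,-180,260))"
```

```text
t 11.45 pos [483.9385  60.0835 390.0718] q [  6.1 -14.  110.2  -0.8  43.1  89.8] F [0.2 0.6 0.4] w 91.0
tilt 40.7 tilt az 5.2 closing az -83.6 | delta [-0.1256  0.2337  0.0687]
```

Call:
apply_moves --pt "-0.02 0.04 0.01 0 1" --pt "-0.04 0.08 0.02 0 1" --pt "-0.06 0.12 0.03 0 1" --pt "-0.08 0.16 0.04 0 1" --pt "-0.1 0.2 0.055 0 1"

```text
time_s: 11.95
ee_pos: [468.4, -134.7, 295.3]
ee_rot: [178.3, -40.7, 7.4]
force: [0.9, 0.4, -0.5]
gripper_width: 91.1
gripper_force: 0.0
```

```bash
python3 -c "
from kin import *
go((490,-241,165))"
```

```text
t 11.95 pos [ 468.4165 -134.7028  295.3051] q [-33.7  -8.3 119.8  38.2  41.2  26.3] F [ 0.9  0.4 -0.5] w 91.1
tilt 40.8 tilt az 4.8 closing az -83.7 | delta [-0.0792  0.105   0.1069]
```

Call:
apply_moves --pt "-0.02 0.025 0.025 0 1" --pt "-0.04 0.05 0.05 0 1" --pt "-0.06 0.08 0.08 0 1" --pt "-0.08 0.105 0.107 0 1" --pt "-0.08 0.105 0.107 0 1"

```text
time_s: 12.45
ee_pos: [487.8, -241.3, 157.5]
ee_rot: [178.8, -40.1, 6.9]
force: [-0.1, 1.2, 1.2]
gripper_width: 90.9
gripper_force: 0.0
```

```bash
python3 -c "
from kin import *
cams.grab_frame('wrist')
s=env.state();im=cams.grab_frame('wrist')
import pickle;pickle.dump((s['ee_pos'],s['ee_rot']),open('p2.pkl','wb'))
cv2.imwrite('pics/w2.png',im)
go((598,-231,26))"
```

```text
t 12.55 pos [ 488.4184 -239.0399  161.1985] q [-45.3   9.  125.   62.5  34.3 -12. ] F [-0.4  0.1  0.6] w 91.3
tilt 40.4 tilt az 5.1 closing az -83.7 | delta [-0.004   0.0016  0.1742]
```

View pics/w2.png

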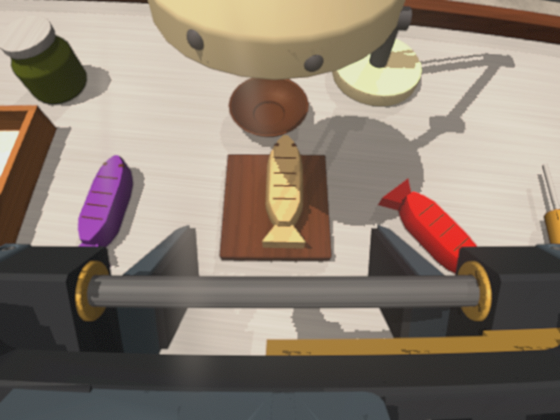

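Wrist view: fish nose at (286,139), tail end (264,246)–(304,247), sides at (266,190) and (303,190). The block is clear, and the shade is still ahead of the gripper.

```bash
python3 -c "
from kin import *
import pickle
P=pickle.load(open('p2.pkl','rb'))
w=lambda x,y,z:onz('wrist',(x,y),z,P)
for a in [(286,139,45),(264,246,45),(304,247,45),(266,190,40),(303,190,40),(228,155,15),(327,156,15),(222,257,15),(329,258,15)]: print(a,w(*a))
s=env.state();M=R.from_euler('xyz',s['ee_rot'],degrees=True).as_matrix();print(s['ee_pos'],s['ee_rot'],M)
go((598,-231,26))
"
```

```text
(286, 139, 45) [ 649.1452 -227.6132   45.    ]
(264, 246, 45) [ 531.2875 -220.3657   45.    ]
(304, 247, 45) [ 534.3995 -255.7671   45.    ]
(266, 190, 40) [ 590.0242 -214.3645   40.    ]
(303, 190, 40) [ 594.2373 -250.1812   40.    ]
(228, 155, 15) [ 642.0943 -164.2643   15.    ]
(327, 156, 15) [ 653.8304 -273.7939   15.    ]
(222, 257, 15) [ 525.6317 -179.1863   15.    ]
(329, 258, 15) [ 536.389 -282.069   15.   ]
[ 488.4184 -239.0399  161.1985] [178.653  -40.3749   7.1777] [[ 0.7559  0.1098  0.6455]
 [ 0.0952 -0.9938  0.0576]
 [ 0.6478  0.0179 -0.7616]]
t 12.55 pos [ 488.4184 -239.0399  161.1985] q [-45.3   9.  125.   62.5  34.3 -12. ] F [-0.4  0.1  0.6] w 91.3
tilt 40.4 tilt az 5.1 closing az -83.7 | delta [-0.004   0.0016  0.1742]
```

Call:
apply_moves --pt "-0.001 0.001 0.03 0 1" --pt "-0.002 0.002 0.06 0 1" --pt "-0.003 0.002 0.09 0 1" --pt "-0.003 0.002 0.11 0 1" --pt "-0.003 0.002 0.13 0 1"

```text
time_s: 13.05
ee_pos: [571.8, -232.2, 62.0]
ee_rot: [178.4, -40.6, 7.5]
force: [0.6, 1.1, -0.0]
gripper_width: 91.3
gripper_force: 0.0
```

```bash
python3 -c "
from kin import *
go((596,-231.7,29))
cv2.imwrite('pics/s2.png',cv2.resize(cams.grab_frame('side')[130:300,210:436],(798,600)))"
```

```text
t 13.05 pos [ 571.7681 -232.1659   61.9651] q [-36.9  23.3 124.6  91.   25.8 -37.2] F [ 0.6  1.1 -0. ] w 91.3
tilt 40.6 tilt az 5.1 closing az -83.5 | delta [-0.0031  0.0016  0.0408]
```

View pics/s2.png

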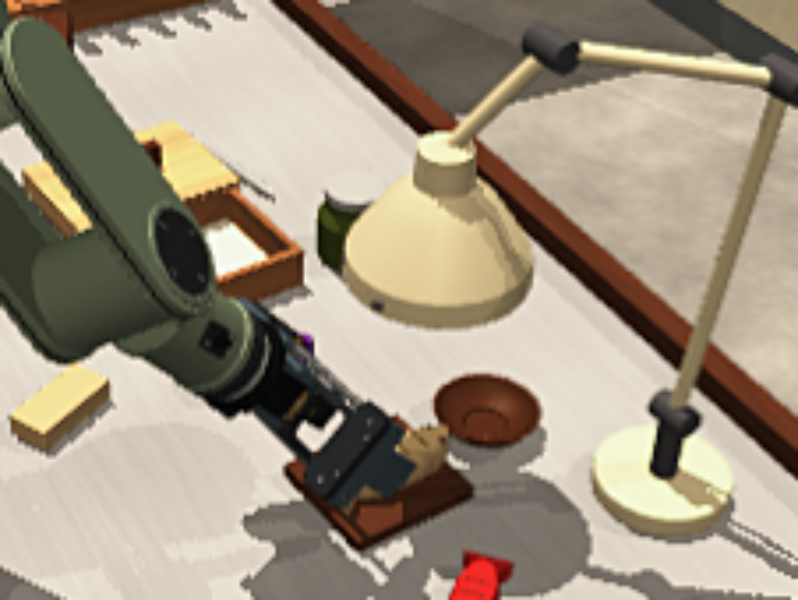

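The gripper straddles the fish and is well clear of the shade. Going in and closing.

Call:
apply_moves --pt "-0.001 0.001 0.015 0 1" --pt "-0.003 0.0015 0.03 0 1" --pt "-0.003 0.0015 0.041 0 1" --pt "-0.003 0.0015 0.041 0 1"

```text
time_s: 13.5
ee_pos: [595.3, -231.5, 28.2]
ee_rot: [178.6, -40.5, 7.4]
force: [-1.0, 0.4, -0.5]
gripper_width: 91.4
gripper_force: 0.0
```

Call:
apply_moves --pt "0 0 0 0 -0.5" --pt "0 0 0 0 -0.5" --pt "0 0 0 0 -0.5" --pt "0 0 0 0 -0.5" --pt "0 0 0 0 -0.5" --grip_force 22

```text
time_s: 14.0
ee_pos: [593.8, -231.7, 26.5]
ee_rot: [178.8, -40.4, 7.2]
force: [-0.2, 0.7, 1.2]
gripper_width: 54.1
gripper_force: 0.7
```

Call:
apply_moves --pt "0 0 0 0 -0.5" --pt "0 0 0 0 -0.5" --pt "0 0 0 0 -0.5" --grip_force 22

```text
time_s: 14.3
ee_pos: [593.9, -231.6, 26.2]
ee_rot: [178.8, -40.4, 7.2]
force: [-0.7, 1.2, 3.1]
gripper_width: 36.3
gripper_force: 22.6
```

```bash
python3 -c "
from kin import *
go((596,-231.7,45))"
```

```text
t 14.3 pos [ 593.9153 -231.6239   26.2316] q [-35.1  28.2 123.8 100.4  25.3 -45.9] F [-0.7  1.2  3.1] w 36.3
tilt 40.4 tilt az 5.3 closing az -83.6 | delta [ 0.0137  0.0006 -0.013 ]
```

Call:
apply_moves --pt "0.006 0 -0.008 0 -0.5" --pt "0.013 0 -0.015 0 -0.5" --pt "0.02 0 -0.023 0 -0.5" --pt "0.026 0 -0.03 0 -0.5" --pt "0.026 0 -0.03 0 -0.5"

```text
time_s: 14.8
ee_pos: [594.2, -231.8, 66.4]
ee_rot: [178.6, -40.3, 7.3]
force: [-0.8, -0.2, -0.5]
gripper_width: 35.8
gripper_force: 21.8
```

```bash
python3 -c "
from kin import *
go((540,-225,85));go((490,-190,95))"
```

```text
t 14.8 pos [ 594.2368 -231.833    66.3617] q [-35.1  23.9 121.9  87.5  24.7 -31.6] F [-0.8 -0.2 -0.5] w 35.8
tilt 40.4 tilt az 5.1 closing az -83.7 | delta [-0.0283 -0.0124 -0.0488]
t 14.8 pos [ 594.2368 -231.833    66.3617] q [-35.1  23.9 121.9  87.5  24.7 -31.6] F [-0.8 -0.2 -0.5] w 35.8
tilt 40.4 tilt az 5.1 closing az -83.7 | delta [-0.0563 -0.0525 -0.0867]
```

Call:
apply_moves --pt "-0.014 -0.006 -0.024 0 -0.5" --pt "-0.028 -0.012 -0.049 0 -0.5" --pt "-0.038 -0.025 -0.062 0 -0.5" --pt "-0.048 -0.04 -0.075 0 -0.5" --pt "-0.056 -0.052 -0.087 0 -0.5"

```text
time_s: 15.3
ee_pos: [488.2, -189.4, 93.8]
ee_rot: [178.8, -40.2, 7.1]
force: [-0.2, -0.8, -1.0]
gripper_width: 36.3
gripper_force: 21.8
```

```bash
python3 -c "
from kin import *
go((480,-100,95));go((490,0,95))"
```

```text
t 15.3 pos [ 488.1781 -189.3703   93.8455] q [-39.4  13.7 133.8  87.   27.  -35.1] F [-0.2 -0.8 -1. ] w 36.3
tilt 40.2 tilt az 5.2 closing az -83.7 | delta [ 0.003  -0.0897 -0.0009]
t 15.3 pos [ 488.1781 -189.3703   93.8455] q [-39.4  13.7 133.8  87.   27.  -35.1] F [-0.2 -0.8 -1. ] w 36.3
tilt 40.2 tilt az 5.2 closing az -83.7 | delta [ 0.02   -0.188   0.0114]
```

Call:
apply_moves --pt "0 -0.02 0 0 -0.5" --pt "0 -0.04 0 0 -0.5" --pt "0.001 -0.06 0 0 -0.5" --pt "0.002 -0.08 0 0 -0.5" --pt "0.003 -0.095 0 0 -0.5"

```text
time_s: 15.8
ee_pos: [480.5, -94.4, 94.2]
ee_rot: [178.7, -40.2, 7.2]
force: [0.4, -0.3, -0.1]
gripper_width: 35.9
gripper_force: 21.8
```

Call:
apply_moves --pt "0.003 -0.02 0.003 0 -0.5" --pt "0.007 -0.04 0.005 0 -0.5" --pt "0.01 -0.06 0.008 0 -0.5" --pt "0.013 -0.075 0.01 0 -0.5" --pt "0.017 -0.09 0.012 0 -0.5"

```text
time_s: 16.3
ee_pos: [491.1, -3.0, 94.3]
ee_rot: [178.7, -40.1, 7.2]
force: [0.4, -0.3, -1.0]
gripper_width: 36.1
gripper_force: 21.8
```

```bash
python3 -c "
from kin import *
go((520,60,90));go((560,118,80))"
```

```text
t 16.3 pos [491.0933  -3.0007  94.2561] q [ -7.1   8.8 141.3 140.4  12.4 -62. ] F [ 0.4 -0.3 -1. ] w 36.1
tilt 40.1 tilt az 5.2 closing az -83.7 | delta [ 0.0252 -0.0595  0.0255]
t 16.3 pos [491.0933  -3.0007  94.2561] q [ -7.1   8.8 141.3 140.4  12.4 -62. ] F [ 0.4 -0.3 -1. ] w 36.1
tilt 40.1 tilt az 5.2 closing az -83.7 | delta [ 0.0547 -0.1129  0.0622]
```

```bash
python3 -c "
from kin import *
import pickle
P=pickle.load(open('p1.pkl','rb'));Q=pickle.load(open('p2.pkl','rb'))
for n,p,L in(('w1',P,[(538,103),(480,222)]),('w2',Q,[(38,108)])):
  for uv in L: print(n,uv,*[onz('wrist',uv,z,p)[:2] for z in (0,42)])
# white floor blob in side0/scene0
for n in('side','scene'):
  im=cv2.imread(f'pics/{n}0.png');h=cv2.cvtColor(im,cv2.COLOR_BGR2HSV)
  m=((im.min(2)>195)).astype(np.uint8);k,l,st,c=cv2.connectedComponentsWithStats(m)
  for i in range(1,k):
    if 400<st[i,4]<8000 and 300<c[i,0]<560 and 250<c[i,1]<400:
      cn=cv2.findContours((l==i).astype(np.uint8),0,2)[0][0];b=cv2.approxPolyDP(cn,5,True)[:,0]
      print(n,st[i,4],[ (tuple(x.tolist()),onz(n,(x+.5)*.7-.5,6)[:2].round(0)) for x in b])
"
```

```text
w1 (538, 103) [504.4016  58.866 ] [487.3568  23.6826]
w1 (480, 222) [697.9744  82.8928] [658.4153  44.9148]
w2 (38, 108) [696.6535  97.8629] [663.7741  55.3239]
side 763 [((406, 288), array([651., 112.])), ((393, 277), array([643., 170.])), ((353, 294), array([523., 148.])), ((364, 305), array([529.,  95.]))]
```

Call:
apply_moves --pt "0.006 -0.015 0.006 0 -0.5" --pt "0.012 -0.03 0.012 0 -0.5" --pt "0.018 -0.045 0.018 0 -0.5" --pt "0.025 -0.06 0.025 0 -0.5" --pt "0.025 -0.06 0.025 0 -0.5"

```text
time_s: 16.8
ee_pos: [520.8, 61.4, 90.8]
ee_rot: [178.8, -40.2, 7.2]
force: [1.0, -0.4, -0.3]
gripper_width: 36.1
gripper_force: 21.8
```

```bash
python3 -c "
from kin import *
go((576,113,78))"
```

```text
t 16.8 pos [520.8337  61.3928  90.8359] q [  5.5  11.6 138.1 180.7   9.9 -92. ] F [ 1.  -0.4 -0.3] w 36.1
tilt 40.2 tilt az 5.4 closing az -83.6 | delta [ 0.0385 -0.0453  0.0484]
```

Call:
apply_moves --pt "0.009 -0.011 0.012 0 -0.5" --pt "0.018 -0.022 0.024 0 -0.5" --pt "0.028 -0.034 0.036 0 -0.5" --pt "0.038 -0.045 0.048 0 -0.5" --pt "0.038 -0.045 0.048 0 -0.5"

```text
time_s: 17.3
ee_pos: [576.3, 111.6, 78.3]
ee_rot: [178.8, -40.3, 7.2]
force: [0.5, -0.2, -1.1]
gripper_width: 36.2
gripper_force: 21.8
```

```bash
python3 -c "
from kin import *
go((579,115,19))
a=cams.grab_frame('scene')[205:325,250:410];cv2.imwrite('pics/pl.png',cv2.resize(a,(800,600),interpolation=cv2.INTER_CUBIC))"
```

```text
t 17.3 pos [576.3224 111.6428  78.3162] q [  12.5   17.5  131.5  207.5   10.2 -113.1] F [ 0.5 -0.2 -1.1] w 36.2
tilt 40.3 tilt az 5.3 closing az -83.6 | delta [-0.036  -0.004   0.0472]
```

View pics/pl.png

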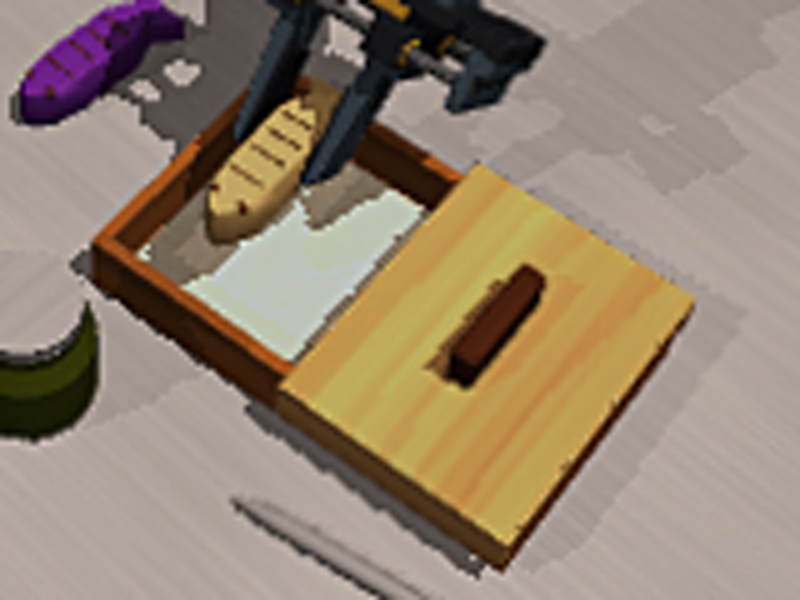

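The fish is held level above the open bay. I'll use it to calibrate the scene camera's bias near the box: fish top centre at about (263,165), box rim outer far corner (95,240), cover corners (480,165), (693,298) and (280,385).

```bash
python3 -c "
from kin import *
c=lambda x,y,z:onz('scene',(250+x/5-.4,205+y/5-.4),z)
print('fishtop',c(263,165,97),'nose',c(213,200,90))
for p in [(95,240,42),(480,165,48),(693,298,48),(280,385,48),(533,268,76),(458,362,76),(545,278,76)]:print(p,c(*p))
"
```

```text
fishtop [597.2451 116.8459  97.    ] nose [628.2093 110.61    90.    ]
(95, 240, 42) [667.0057  61.7528  42.    ]
(480, 165, 48) [483.2728 179.5024  48.    ]
(693, 298, 48) [471.2558 314.5898  48.    ]
(280, 385, 48) [664.6357 194.6037  48.    ]
(533, 268, 76) [534.4173 250.4044  76.    ]
(458, 362, 76) [605.3393 258.136   76.    ]
(545, 278, 76) [534.8973 258.5802  76.    ]
```

Call:
apply_moves --pt "0.001 -0.008 0.002 0 -0.5" --pt "-0.008 -0.008 0.013 0 -0.5" --pt "-0.018 -0.008 0.026 0 -0.5" --pt "-0.028 -0.008 0.04 0 -0.5" --pt "-0.033 -0.008 0.0465 0 -0.5"

```text
time_s: 17.85
ee_pos: [577.4, 117.6, 20.1]
ee_rot: [178.7, -40.1, 7.2]
force: [-0.6, -0.6, -1.1]
gripper_width: 36.1
gripper_force: 21.8
```

Call:
apply_moves --pt "0 0 0 0 -0.5" --pt "0 0 0 0 -0.5"

```text
time_s: 18.05
ee_pos: [579.2, 118.2, 22.2]
ee_rot: [178.7, -40.3, 7.1]
force: [-0.1, -0.5, -1.0]
gripper_width: 35.8
gripper_force: 21.8
```

```bash
python3 -c "
from kin import *
go((581,119,18))"
```

```text
t 18.05 pos [579.2188 118.2473  22.1936] q [  13.4   25.   134.   195.9   19.8 -100.2] F [-0.1 -0.5 -1. ] w 35.8
tilt 40.3 tilt az 5.2 closing az -83.7 | delta [-0.0013 -0.0006  0.0044]
```

Call:
apply_moves --pt "-0.001 0 0.0012 0 -0.5" --pt "-0.0022 0 0.0025 0 -0.5" --pt "-0.0022 0 0.0025 0 -0.5"

```text
time_s: 18.35
ee_pos: [579.4, 118.7, 18.9]
ee_rot: [178.7, -40.3, 7.2]
force: [-0.2, 0.4, -0.7]
gripper_width: 35.7
gripper_force: 21.8
```

Call:
apply_moves --pt "-0.0006 0 0.0007 0 -0.5" --pt "-0.0006 0 0.0007 0 -0.5"

```text
time_s: 18.55
ee_pos: [579.4, 118.7, 17.8]
ee_rot: [178.7, -40.3, 7.2]
force: [-0.3, 0.1, -0.2]
gripper_width: 36.0
gripper_force: 21.9
```

Call:
apply_moves --pt "-0.0006 0 0.0007 0 -0.5" --pt "-0.0006 0 0.0007 0 -0.5"

```text
time_s: 18.75
ee_pos: [579.7, 118.7, 17.2]
ee_rot: [178.7, -40.4, 7.2]
force: [-1.6, 0.1, 2.2]
gripper_width: 35.8
gripper_force: 22.8
```

Call:
apply_moves --pt "0 0 0 0 -0.1" --pt "0 0 0 0 0.0" --pt "0 0 0 0 0.2" --pt "0 0 0 0 0.2" --pt "0 0 0 0 0.2"

```text
time_s: 19.25
ee_pos: [579.8, 118.5, 17.2]
ee_rot: [178.7, -40.4, 7.1]
force: [0.2, -2.7, 2.7]
gripper_width: 54.7
gripper_force: 1.5
```

Call:
apply_moves --pt "0 0 -0.01 0 0.2" --pt "0 0 -0.03 0 0.2" --pt "0 0 -0.05 0 0.2" --pt "0 0 -0.07 0 0.2" --pt "0 0 -0.08 0 0.2"

```text
time_s: 19.75
ee_pos: [525.6, 114.1, 78.4]
ee_rot: [178.8, -40.2, 7.2]
force: [0.2, 0.8, 0.4]
gripper_width: 54.7
gripper_force: 0.0
```

```bash
python3 -c "
from kin import *
go((450,80,160))
s=env.state();M=R.from_euler('xyz',s['ee_rot'],degrees=True).as_matrix();q=s['qpos']
for p in [(505,115,110),(480,110,120),(450,110,140),(420,90,140),(400,90,160),(380,80,200),(350,80,250)]:
    q,c=ik(np.array(p),M,q);print(p,q.round(1),'LIM' if (q<LO+1).any() or (q>HI-1).any() else '')"
```

```text
t 19.75 pos [525.6379 114.116   78.3599] q [  14.8   14.4  137.2  208.3   13.  -111.9] F [0.2 0.8 0.4] w 54.7
tilt 40.2 tilt az 5.3 closing az -83.6 | delta [-0.0078  0.0267 -0.113 ]
(505, 115, 110) [  18.5    7.8  137.6  240.     9.8 -141. ] 
(480, 110, 120) [  19.2    4.5  139.4  249.9    9.5 -150.4] LIM
(450, 110, 140) [  21.5   -0.7  140.3  276.9   10.4 -176. ] LIM
(420, 90, 140) [  19.4   -4.2  143.5  278.4    9.1 -179.1] LIM
(400, 90, 160) [  21.4   -8.9  142.8  303.6   12.4 -203.2] LIM
(380, 80, 200) [  20.7  -15.8  139.7  329.2   19.5 -230.3] LIM
(350, 80, 250) [  25.1  -23.2  135.1  335.6   31.9 -235.1] LIM
```

```bash
python3 -c "
from kin import *
go((500,55,92));go((490,0,95))
s=env.state();M=R.from_euler('xyz',s['ee_rot'],degrees=True).as_matrix();q=s['qpos']
for p in [(500,55,92),(490,0,95),(485,-60,95),(480,-120,100),(470,-120,200),(450,-120,260),(450,0,300),(430,40,300),(380,35,250),(350,30,200),(340,30,160)]:
    q,c=ik(np.array(p),M,q);print(p,q.round(1),'LIM' if (q<LO+1).any() or (q>HI-1).any() else '')"
```

```text
t 19.75 pos [525.6379 114.116   78.3599] q [  14.8   14.4  137.2  208.3   13.  -111.9] F [0.2 0.8 0.4] w 54.7
tilt 40.2 tilt az 5.3 closing az -83.6 | delta [-0.0163  0.0561 -0.0305]
t 19.75 pos [525.6379 114.116   78.3599] q [  14.8   14.4  137.2  208.3   13.  -111.9] F [0.2 0.8 0.4] w 54.7
tilt 40.2 tilt az 5.3 closing az -83.6 | delta [-0.0272  0.1097 -0.0425]
(500, 55, 92) [  7.    8.8 141.1 186.2  10.2 -96.2] 
(490, 0, 95) [ -4.5   7.5 142.1 146.   11.4 -65.5] 
(485, -60, 95) [-17.2   8.  141.4 116.9  16.1 -46.8] 
(480, -120, 100) [-28.8   8.8 138.9  96.9  21.4 -36.2] 
(470, -120, 200) [-29.7  -2.8 130.5  52.9  27.8  10.9] 
(450, -120, 260) [-31.9  -8.9 125.6  40.9  36.7  23.7] 
(450, 0, 300) [ -5.3 -15.2 123.8  12.8  32.3  69.5] 
(430, 40, 300) [  5.3 -17.5 125.1   0.1  32.2  88.5] 
(380, 35, 250) [  5.2 -20.9 134.2   0.3  26.5  88.2] 
(350, 30, 200) [  4.1 -21.2 142.1   2.4  18.9  85.3] 
(340, 30, 160) [  4.5 -18.2 147.8   3.1  10.2  84.8]
```

Call:
apply_moves --pt "-0.008 0.028 -0.015 0 0.2" --pt "-0.016 0.056 -0.03 0 0.2" --pt "-0.021 0.075 -0.035 0 0.2" --pt "-0.024 0.092 -0.039 0 0.2" --pt "-0.027 0.11 -0.042 0 0.2"

```text
time_s: 20.25
ee_pos: [491.9, 3.1, 94.1]
ee_rot: [178.7, -40.3, 7.3]
force: [0.3, 0.6, 1.1]
gripper_width: 54.5
gripper_force: 0.0
```

Call:
apply_moves --pt "-0.004 0.03 -0.002 0 0.2" --pt "-0.008 0.06 -0.004 0 0.2" --pt "-0.011 0.085 -0.006 0 0.2" --pt "-0.014 0.11 -0.01 0 0.2" --pt "-0.015 0.118 -0.017 0 0.2"

```text
time_s: 20.75
ee_pos: [483.6, -118.4, 99.1]
ee_rot: [178.6, -40.3, 7.1]
force: [0.1, 0.1, 0.4]
gripper_width: 55.0
gripper_force: 0.0
```

```bash
python3 -c "
from kin import *
go((460,-120,250));go((450,0,300))"
```

```text
t 20.75 pos [ 483.5974 -118.4467   99.1374] q [-29.3  10.  138.3  98.4  21.6 -38.1] F [0.1 0.1 0.4] w 55.0
tilt 40.3 tilt az 4.9 closing az -83.8 | delta [ 0.0795  0.0018 -0.1304]
t 20.75 pos [ 483.5974 -118.4467   99.1374] q [-29.3  10.  138.3  98.4  21.6 -38.1] F [0.1 0.1 0.4] w 55.0
tilt 40.3 tilt az 4.9 closing az -83.8 | delta [ 0.1155 -0.1176 -0.1683]
```

Call:
apply_moves --pt "0.02 0 -0.033 0 0.2" --pt "0.04 0 -0.065 0 0.2" --pt "0.06 0 -0.098 0 0.2" --pt "0.08 0 -0.13 0 0.2" --pt "0.088 -0.03 -0.14 0 0.2"

```text
time_s: 21.25
ee_pos: [462.4, -95.9, 246.9]
ee_rot: [178.8, -40.6, 7.2]
force: [0.9, 1.4, 0.0]
gripper_width: 54.9
gripper_force: 0.0
```

```bash
python3 -c "
from kin import *
go((430,35,300));go((380,32,250))"
```

```text
t 21.25 pos [462.4179 -95.9405 246.8957] q [-27.8  -7.9 127.   41.7  32.3  25.3] F [0.9 1.4 0. ] w 54.9
tilt 40.6 tilt az 5.3 closing az -83.6 | delta [ 0.0226 -0.1328 -0.0534]
t 21.25 pos [462.4179 -95.9405 246.8957] q [-27.8  -7.9 127.   41.7  32.3  25.3] F [0.9 1.4 0. ] w 54.9
tilt 40.6 tilt az 5.3 closing az -83.6 | delta [-0.0479 -0.1363 -0.048 ]
```

Call:
apply_moves --pt "0.006 -0.033 -0.013 0 0.2" --pt "0.012 -0.066 -0.026 0 0.2" --pt "0.018 -0.1 -0.04 0 0.2" --pt "0.0 -0.132 -0.053 0 0.2" --pt "-0.03 -0.135 -0.05 0 0.2"

```text
time_s: 21.75
ee_pos: [393.6, 35.5, 265.6]
ee_rot: [178.8, -41.1, 7.6]
force: [0.6, 0.3, -0.5]
gripper_width: 54.4
gripper_force: 0.0
```

Call:
apply_moves --pt "-0.02 0 -0.015 0 0.2" --pt "-0.045 0 -0.025 0 0.2" --pt "-0.07 0 -0.03 0 0.2" --pt "-0.09 0 -0.035 0 0.2" --pt "-0.105 0 -0.04 0 0.2"

```text
time_s: 22.25
ee_pos: [285.1, 21.3, 222.4]
ee_rot: [178.9, -40.5, 7.4]
force: [0.7, -0.8, 0.1]
gripper_width: 55.2
gripper_force: 0.0
```

```bash
python3 -c "
from kin import *
go((300,30,220))"
```

```text
t 22.25 pos [285.0658  21.3017 222.4152] q [-10.3 -32.5 141.8  19.4  32.8  59.9] F [ 0.7 -0.8  0.1] w 55.2
tilt 40.5 tilt az 5.8 closing az -83.3 | delta [ 0.0106 -0.0069  0.0121]
```

Call:
apply_moves --pt "0.007 0 0.026 0 0.2" --pt "0.014 0 0.053 0 0.2" --pt "0.014 0 0.053 0 0.2"

```text
time_s: 22.55
ee_pos: [331.7, 25.9, 190.9]
ee_rot: [179.0, -40.3, 7.4]
force: [-1.2, -0.0, -0.3]
gripper_width: 54.7
gripper_force: 0.0
```

Call:
apply_moves --pt "-0.02 0 0.024 0 0.2"

```text
time_s: 22.65
ee_pos: [335.1, 25.0, 165.3]
ee_rot: [178.7, -41.0, 7.6]
force: [1.2, 1.3, 1.4]
gripper_width: 54.9
gripper_force: 0.0
```

Call:
apply_moves --pt "-0.02 0 0.024 0 0.2"

```text
time_s: 22.75
ee_pos: [336.0, 26.1, 144.3]
ee_rot: [179.1, -39.8, 7.4]
force: [-22.7, -9.5, -22.9]
gripper_width: 54.6
gripper_force: 0.0
```

Call:
apply_moves --pt "-0.1 0 0.024 0 0.2"

```text
time_s: 22.85
ee_pos: [324.4, 22.2, 140.4]
ee_rot: [179.5, -38.2, 7.1]
force: [0.6, -0.3, 0.3]
gripper_width: 55.0
gripper_force: 0.0
```

Call:
apply_moves --pt "-0.1 0 0.024 0 0.2"

```text
time_s: 22.95
ee_pos: [306.9, 17.3, 137.6]
ee_rot: [179.5, -36.4, 7.3]
force: [0.0, 0.6, 0.5]
gripper_width: 55.0
gripper_force: 0.0
```

```bash
python3 -c "
from kin import *
go((300,30,220))"
```

```text
t 22.95 pos [306.9163  17.2703 137.5659] q [ -8.7 -18.6 149.8  33.9  16.   44.1] F [0.  0.6 0.5] w 55.0
tilt 36.4 tilt az 6.4 closing az -83.0 | delta [ 0.0447 -0.0128 -0.0696]
```

Call:
apply_moves --pt "-0.1 -0.02 0.03 0 0.2"

```text
time_s: 23.05
ee_pos: [290.3, 21.3, 136.0]
ee_rot: [179.5, -34.8, 7.0]
force: [-0.1, 0.6, -0.1]
gripper_width: 54.4
gripper_force: 0.0
```

Call:
apply_moves --pt "-0.1 -0.02 0.05 0 0.2"

```text
time_s: 23.15
ee_pos: [279.6, 28.2, 131.9]
ee_rot: [179.5, -33.3, 7.1]
force: [-0.6, 0.5, -0.3]
gripper_width: 54.7
gripper_force: 0.0
```

Call:
apply_moves --pt "-0.1 -0.02 0.05 0 0.2"

```text
time_s: 23.25
ee_pos: [268.4, 35.9, 128.3]
ee_rot: [179.5, -31.8, 7.1]
force: [0.1, 0.5, -0.1]
gripper_width: 54.6
gripper_force: 0.0
```

Call:
apply_moves --pt "-0.1 -0.02 0.05 0 0.2"

```text
time_s: 23.35
ee_pos: [256.1, 43.8, 125.5]
ee_rot: [179.5, -30.5, 7.2]
force: [0.1, -0.0, -0.6]
gripper_width: 55.0
gripper_force: 0.0
```

```bash
python3 -c "
from kin import *
go((300,30,220))"
```

```text
t 23.35 pos [256.1244  43.8297 125.476 ] q [  9.  -22.6 149.8  -3.7  22.4  95. ] F [ 0.1 -0.  -0.6] w 55.0
tilt 30.5 tilt az 6.2 closing az -83.1 | delta [ 0.084   0.0197 -0.0601]
```

Call:
apply_moves --pt "-0.035 0 0.095 0 0.2"

```text
time_s: 23.45
ee_pos: [280.3, 50.0, 112.3]
ee_rot: [179.5, -29.7, 7.5]
force: [0.5, 0.3, 1.5]
gripper_width: 54.8
gripper_force: 0.0
```

Call:
apply_moves --pt "-0.035 0 0.095 0 0.2"

```text
time_s: 23.55
ee_pos: [306.3, 54.8, 89.2]
ee_rot: [179.4, -28.0, 7.3]
force: [0.6, -0.3, 0.9]
gripper_width: 54.5
gripper_force: 0.0
```

```bash
python3 -c "
from kin import *
go((300,30,220))"
```

```text
t 23.55 pos [306.2884  54.7596  89.2127] q [ 10.   -8.7 149.7  -9.5  11.2 101.6] F [ 0.6 -0.3  0.9] w 54.5
tilt 28.1 tilt az 6.1 closing az -82.9 | delta [ 0.0532  0.025  -0.1196]
```

Call:
apply_moves --pt "-0.1 0 0.03 0 0.2"

```text
time_s: 23.65
ee_pos: [291.0, 55.2, 83.7]
ee_rot: [179.2, -25.3, 7.2]
force: [0.0, 0.7, 0.5]
gripper_width: 54.6
gripper_force: 0.0
```

Call:
apply_moves --pt "-0.1 0 0.03 0 0.2"

```text
time_s: 23.75
ee_pos: [269.3, 55.5, 86.0]
ee_rot: [179.0, -23.8, 7.2]
force: [-0.9, 0.1, -0.0]
gripper_width: 54.7
gripper_force: 0.0
```

Call:
apply_moves --pt "-0.1 0 0.03 0 0.2"

```text
time_s: 23.85
ee_pos: [247.5, 56.8, 89.6]
ee_rot: [178.9, -22.6, 7.1]
force: [0.0, -0.3, 0.2]
gripper_width: 54.6
gripper_force: 0.0
```

Call:
apply_moves --pt "-0.1 0 0.03 0 0.2"

```text
time_s: 23.95
ee_pos: [222.5, 58.4, 94.1]
ee_rot: [178.7, -21.3, 7.0]
force: [-0.6, -0.3, -0.5]
gripper_width: 54.4
gripper_force: 0.0
```

```bash
python3 -c "
from kin import *
go((300,30,220))
s=env.state();M=R.from_euler('xyz',s['ee_rot'],degrees=True).as_matrix();q0=s['qpos']
for p in [(300,30,220),(400,150,200),(480,230,150),(562,250,120),(562,250,62),(575,120,62),(575,120,150)]:
    q0,c=ik(np.array(p),M,q0);print(p,q0.round(1),'LIM' if (q0<LO+1).any() or (q0>HI-1).any() else '')"
```

```text
t 23.95 pos [222.5102  58.4314  94.0645] q [ 21.2 -17.9 149.7 -13.6  28.4 115.4] F [-0.6 -0.3 -0.5] w 54.4
tilt 21.4 tilt az 3.3 closing az -83.5 | delta [ 0.1142  0.0398 -0.0897]
(300, 30, 220) [  7.4 -20.3 129.7  -2.   49.3  91.7] 
(400, 150, 200) [ 27.5  -4.5 122.3 -12.6  43.3 118.5] 
(480, 230, 150) [ 32.2   8.9 116.2 -16.9  37.2 127.4] 
(562, 250, 120) [ 29.1  17.5 109.2 -16.1  34.9 124.1] 
(562, 250, 62) [ 29.1  21.7 113.2 -20.3  27.2 129. ] 
(575, 120, 62) [ 14.1  19.1 117.7 -10.3  22.5 106.1] 
(575, 120, 150) [ 14.1  12.7 111.2  -6.8  35.3 102.2]
```

```bash
python3 -c "
from kin import *
go((300,80,220));go((450,200,200));go((569,254,130))"
```

```text
t 23.95 pos [222.5102  58.4314  94.0645] q [ 21.2 -17.9 149.7 -13.6  28.4 115.4] F [-0.6 -0.3 -0.5] w 54.4
tilt 21.4 tilt az 3.3 closing az -83.5 | delta [ 0.1199 -0.0099 -0.0886]
t 23.95 pos [222.5102  58.4314  94.0645] q [ 21.2 -17.9 149.7 -13.6  28.4 115.4] F [-0.6 -0.3 -0.5] w 54.4
tilt 21.4 tilt az 3.3 closing az -83.5 | delta [ 0.2649 -0.1125 -0.0128]
t 23.95 pos [222.5102  58.4314  94.0645] q [ 21.2 -17.9 149.7 -13.6  28.4 115.4] F [-0.6 -0.3 -0.5] w 54.4
tilt 21.4 tilt az 3.3 closing az -83.5 | delta [ 0.3556 -0.1542  0.0968]
```

Call:
apply_moves --pt "0.03 0 -0.02 0 1" --pt "0.06 0 -0.045 0 1" --pt "0.09 -0.005 -0.07 0 1" --pt "0.12 -0.02 -0.085 0 1" --pt "0.15 -0.045 -0.075 0 1"

```text
time_s: 24.45
ee_pos: [331.4, 119.7, 222.2]
ee_rot: [178.8, -22.0, 6.9]
force: [0.8, -0.3, 0.5]
gripper_width: 90.1
gripper_force: 0.0
```

Call:
apply_moves --pt "0.035 -0.025 0.015 0 1" --pt "0.07 -0.05 0.03 0 1" --pt "0.1 -0.06 0.05 0 1" --pt "0.13 -0.08 0.07 0 1" --pt "0.155 -0.09 0.09 0 1"

```text
time_s: 24.95
ee_pos: [496.4, 229.6, 189.2]
ee_rot: [178.7, -21.5, 7.1]
force: [-1.4, 0.2, 0.2]
gripper_width: 91.2
gripper_force: 0.0
```

```bash
python3 -c "
from kin import *
go((569,254,110));go((569,254,60))"
```

```text
t 24.95 pos [496.4493 229.6317 189.1552] q [ 29.2   8.  111.1 -13.6  42.1 120.9] F [-1.4  0.2  0.2] w 91.2
tilt 21.5 tilt az 3.7 closing az -83.3 | delta [ 0.0408 -0.0174  0.1008]
t 24.95 pos [496.4493 229.6317 189.1552] q [ 29.2   8.  111.1 -13.6  42.1 120.9] F [-1.4  0.2  0.2] w 91.2
tilt 21.5 tilt az 3.7 closing az -83.3 | delta [ 0.0224 -0.0184  0.1473]
```

Call:
apply_moves --pt "0.02 -0.008 0.04 0 1" --pt "0.041 -0.017 0.08 0 1" --pt "0.041 -0.018 0.1 0 1" --pt "0.033 -0.018 0.12 0 1" --pt "0.029 -0.018 0.13 0 1"

```text
time_s: 25.45
ee_pos: [566.2, 251.6, 76.3]
ee_rot: [178.6, -21.2, 7.1]
force: [-0.3, -0.6, 0.4]
gripper_width: 91.5
gripper_force: 0.0
```

```bash
python3 -c "
from kin import *
im=cams.grab_frame('scene');go((569,254,61))
c=im[205:325,250:410];h=c.astype(int)
cv2.imwrite('pics/gr.png',cv2.resize(c,(800,600)))"
```

```text
t 25.5 pos [565.4569 251.2796  75.2299] q [ 27.5  21.7 111.2 -18.   28.9 125.1] F [-0.2 -0.5 -1.6] w 91.0
tilt 21.2 tilt az 3.2 closing az -83.4 | delta [-0.0015 -0.0026  0.0146]
```

Call:
apply_moves --pt "-0.001 -0.001 0.007 0 1" --pt "-0.0015 -0.0026 0.0135 0 1" --pt "-0.0015 -0.0026 0.0135 0 1"

```text
time_s: 25.8
ee_pos: [570.9, 255.6, 65.0]
ee_rot: [178.7, -21.5, 7.1]
force: [-0.5, -1.1, 0.1]
gripper_width: 91.6
gripper_force: 0.0
```

Call:
apply_moves --pt "0 0 0 0 -0.8" --pt "0 0 0 0 -0.8" --pt "0 0 0 0 -0.8" --pt "0 0 0 0 -0.8" --pt "0 0 0 0 -0.8" --grip_force 8

```text
time_s: 26.3
ee_pos: [570.9, 255.3, 64.9]
ee_rot: [178.7, -21.4, 7.1]
force: [-0.4, -0.3, -0.3]
gripper_width: 54.0
gripper_force: 0.0
```

Call:
apply_moves --pt "0 0 0 0 -0.8" --pt "0 0 0 0 -0.8" --pt "0 0 0 0 -0.8" --pt "0 0 0 0 -0.8" --pt "0 0 0 0 -0.8"

```text
time_s: 26.8
ee_pos: [570.8, 255.2, 64.8]
ee_rot: [178.7, -21.4, 7.1]
force: [-0.7, -0.7, -0.4]
gripper_width: 16.3
gripper_force: 8.0
```

```bash
python3 -c "
from kin import *
s=env.state();p=s['ee_pos'];t=np.radians(5.5)
go(p+132*np.array([np.sin(t),-np.cos(t),0]))"
```

```text
t 26.8 pos [570.8229 255.1766  64.7785] q [ 27.6  22.9 111.2 -19.   27.4 126.3] F [-0.7 -0.7 -0.4] w 16.3
tilt 21.5 tilt az 3.5 closing az -83.4 | delta [-0.0034  0.1319  0.0017]
```

Call:
apply_moves --pt "0 0.01 0 0 -0.8" --pt "-0.001 0.03 0 0 -0.8" --pt "-0.001 0.05 0.0005 0 -0.8" --pt "-0.002 0.07 0.001 0 -0.8" --pt "-0.002 0.09 0.001 0 -0.8"

```text
time_s: 27.3
ee_pos: [579.2, 164.9, 64.8]
ee_rot: [178.7, -21.4, 7.0]
force: [-1.9, 3.8, -4.0]
gripper_width: 16.8
gripper_force: 7.9
```

```bash
python3 -c "
from kin import *
t=np.radians(5.5)
go(np.array([570.8,255.2,64.8])+132*np.array([np.sin(t),-np.cos(t),0]))"
```

```text
t 27.3 pos [579.1938 164.8935  64.7832] q [ 17.6  20.8 115.  -12.6  23.9 111.5] F [-1.9  3.8 -4. ] w 16.8
tilt 21.4 tilt az 3.6 closing az -83.4 | delta [-0.0007  0.0413  0.0006]
```

Call:
apply_moves --pt "0 0.015 0 0 -0.8" --pt "0 0.03 0 0 -0.8" --pt "-0.0005 0.038 0.0005 0 -0.8" --pt "-0.0005 0.041 0.0005 0 -0.8" --pt "-0.0005 0.042 0.0005 0 -0.8"

```text
time_s: 27.8
ee_pos: [583.1, 123.5, 64.8]
ee_rot: [178.7, -21.3, 7.0]
force: [-4.9, 2.1, 0.9]
gripper_width: 16.6
gripper_force: 7.9
```

Call:
apply_moves --pt "0 0.001 0 0 -0.8" --pt "0 0.002 0 0 -0.8" --pt "0 0.002 0 0 -0.8"

```text
time_s: 28.1
ee_pos: [583.2, 122.2, 64.8]
ee_rot: [178.7, -21.3, 7.1]
force: [-4.7, 0.2, 0.5]
gripper_width: 16.5
gripper_force: 8.0
```

Call:
apply_moves --pt "0 0.001 0 0 -0.8" --pt "0 0.002 0 0 -0.8" --pt "0 0.002 0 0 -0.8"

```text
time_s: 28.4
ee_pos: [583.3, 121.2, 64.7]
ee_rot: [178.8, -21.3, 7.1]
force: [-6.0, 6.6, 0.1]
gripper_width: 16.2
gripper_force: 7.9
```

Call:
apply_moves --pt "0 0.001 0 0 -0.8" --pt "0 0.002 0 0 -0.8" --pt "0 0.002 0 0 -0.8"

```text
time_s: 28.7
ee_pos: [583.4, 120.8, 64.7]
ee_rot: [178.9, -21.3, 7.0]
force: [-8.6, 15.6, -0.4]
gripper_width: 17.2
gripper_force: 7.9
```

At the stop (15 N reaction). Release and retreat.

Call:
apply_moves --pt "0 -0.002 0 0 -0.3" --pt "0 -0.002 0 0 0" --pt "0 -0.002 0 0 0" --pt "0 -0.002 0 0 0" --pt "0 -0.002 0 0 0"

```text
time_s: 29.2
ee_pos: [585.1, 119.7, 65.5]
ee_rot: [178.7, -21.5, 7.1]
force: [-1.0, -0.1, -0.3]
gripper_width: 45.5
gripper_force: 0.0
```

Call:
apply_moves --pt "0 0 -0.01 0 0" --pt "0 0 -0.035 0 0" --pt "0 0 -0.065 0 0" --pt "0 0 -0.1 0 0" --pt "0 0 -0.13 0 0"

```text
time_s: 29.7
ee_pos: [536.6, 116.9, 188.6]
ee_rot: [178.7, -21.5, 7.1]
force: [-0.4, -0.4, -0.0]
gripper_width: 45.7
gripper_force: 0.0
```

Call:
apply_moves --pt "0 0 -0.02 0 0" --pt "0 0 -0.04 0 0" --pt "0 0 -0.06 0 0" --pt "0 0 -0.06 0 0" --pt "0 0 -0.06 0 0"

```text
time_s: 30.2
ee_pos: [515.1, 115.6, 242.4]
ee_rot: [178.7, -21.5, 7.1]
force: [0.2, 1.0, -0.7]
gripper_width: 45.4
gripper_force: 0.0
```

```bash
python3 -c "
from kin import *
go((569,254,61))
im=cams.grab_frame('side');a=cv2.resize(cv2.imread('pics/side0.png'),(560,420),interpolation=cv2.INTER_AREA)
for n in('side','scene'):
  im=cams.grab_frame(n);h=cv2.cvtColor(im,cv2.COLOR_BGR2HSV)
  m=cv2.inRange(h,(14,70,120),(32,255,255));k,l,st,c=cv2.connectedComponentsWithStats(m)
  for i in range(1,k):
    if st[i,4]>1500: 
      b=cv2.approxPolyDP(cv2.findContours((l==i).astype(np.uint8),0,2)[0][0],3,True)[:,0]
      print(n,st[i,4],[(x.tolist(),onz(n,x.astype(float),48)[:2].round(0).tolist()) for x in b][:9])
  z=cv2.imread(f'pics/{n}0.png');z=cv2.resize(z,(560,420),interpolation=cv2.INTER_AREA)
  d=(cv2.absdiff(z,im).max(2)>60).astype(np.uint8);k,l,st,c=cv2.connectedComponentsWithStats(d)
  print(n,'changed',[st[i].tolist() for i in range(1,k) if st[i,4]>25])
"
```

```text
t 30.2 pos [515.0792 115.6307 242.3957] q [ 13.8   2.7 108.9  -5.1  47.3  99.7] F [ 0.2  1.  -0.7] w 45.4
tilt 21.5 tilt az 3.6 closing az -83.4 | delta [-0.0008 -0.135   0.1916]
side 45420 [([183, 0], [1193.0, 3155.0]), ([186, 35], [903.0, 2111.0]), ([199, 46], [905.0, 1833.0]), ([220, 51], [990.0, 1673.0]), ([276, 42], [1379.0, 1673.0]), ([277, 98], [986.0, 854.0]), ([287, 105], [992.0, 758.0]), ([287, 118], [928.0, 632.0]), ([367, 100], [1367.0, 634.0])]
side 1938 [([360, 146], [1075.0, 266.0]), ([335, 167], [898.0, 173.0]), ([341, 175], [888.0, 115.0]), ([331, 177], [848.0, 120.0]), ([328, 171], [859.0, 160.0]), ([328, 181], [824.0, 102.0]), ([322, 181], [805.0, 112.0]), ([309, 194], [722.0, 61.0]), ([307, 208], [676.0, -8.0])]
side changed [[12, 0, 3, 16, 39], [22, 0, 37, 12, 295], [66, 0, 35, 24, 392], [107, 17, 38, 20, 174], [103, 34, 78, 100, 2128], [199, 47, 19, 7, 69], [173, 66, 9, 11, 79], [45, 76, 24, 74, 586], [0, 85, 11, 8, 43], [0, 94, 13, 7, 57], [206, 95, 42, 42, 552], [209, 96, 5, 7, 27], [231, 134, 28, 26, 393], [10, 156, 21, 11, 120], [216, 165, 78, 51, 1754], [12
[... 517 characters left out ...]
7.0, -352.0])]
scene 2535 [([314, 218], [493.0, 71.0]), ([306, 228], [537.0, 79.0]), ([297, 223], [542.0, 49.0]), ([266, 253], [676.0, 61.0]), ([306, 282], [665.0, 196.0]), ([346, 239], [486.0, 183.0])]
scene changed [[351, 0, 25, 35, 211], [360, 0, 65, 49, 815], [402, 0, 28, 49, 179], [549, 0, 11, 11, 59], [472, 16, 13, 22, 91], [486, 22, 24, 26, 271], [523, 28, 37, 48, 802], [457, 42, 19, 38, 114], [476, 51, 12, 18, 50], [359, 59, 23, 9, 44], [256, 82, 211, 200, 11749], [445, 89, 13, 22, 91], [411, 113, 33, 31, 417], [370, 148, 15, 11, 90], [534, 153, 26, 19, 188], [515, 160, 45, 46, 1066], [207, 175, 28, 24, 193], [308, 239, 81, 75, 2240], [266, 260, 33, 27, 121], [302, 290, 45, 31, 164]]
```

```bash
python3 -c "
from workcell import env
print(env.job_done())"
```

```text
the job is handed in; nothing more can be done
None
```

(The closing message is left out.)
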